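# Pack the sample pots and cuvettes and close both containers

## Robot

A 6-joint arm with a two-finger parallel gripper is mounted at the origin on the work surface. World frame = base frame: x ahead of the robot, y to its left, z up, the work surface at z = 0. Lengths are in m, angles in rad, forces in N, time in s.
With the tool pointing down it reaches from about 0.325 to 0.775 m from the base axis. Payload 5.5 kg.
Tool frame: the origin (TCP) lies between the finger pads; the fingertips stand 8 mm ahead of it and the grasp point (between the pads) lies 11 mm behind it (arm.finger_overhang is the z of the fingertips in the tool frame, in m); z points along the fingers, y is the direction in which the jaws open and shut (so a half turn about z gives the same grasp; the last joint's range is limited). The gripper opens to 88 mm and grips with 3 to 60 N. Pads are 20 mm wide; open, the fingers measure 115 mm over their backs; the gripper's body (75 mm by 178 mm) begins 61 mm behind the grasp point.
Start: joints at [-1.278, 0.091, 1.231, -0, 1.82, -0.057], TCP at [0.206, -0.564, 0.231] pointing down, gripper open.
Joint ranges: [-2.87, 2.87], [-0.86, 2.18], [0.17, 2.46], [-1.51, 4.65], [0.06, 2.69], [-2.65, 2.65]. Speed limits (rad/s): [2.57, 2.57, 3.01, 3.14, 3.14, 3.14].

## Interface

Orientations are given as a rotation vector (axis times angle).
In Python, from workcell import arm, optics gives the robot as it stands.
- The arm moves only by the tool drive_tool, never from a script. Its argument "deltas" is a list that holds one entry, the list of rows, each a list of 7 numbers: the shift along the tool's x, y, z in m, then the turn, a rotation vector about the tool's x, y, z in degrees, then the opening, from 0 (shut) to 1 (fully open). A call has 1 to 8 rows; each row shifts and turns the pose as measured when the row begins, along the tool's axes as they then stand; what a row does not reach is not made up. A row lasts 1/8 s, in which the tool goes at most 62.5 mm and 10.7 degrees, less where a joint would pass 70% of its speed; a pose out of reach is approached as far as the arm can. A call with a gripper value outside its range is refused whole. The fingers move at their own pace and stop on an object; "grip_force" is the grip in N (left out, the last holds). Time passes only in rows, so rows that do not move let the fingers close. It gives the time, the measured TCP pose, the force and the opening at its end, in the units of the state.
- arm.get_state(): the state, without advancing time (a new reading comes with each control period).
- optics.snapshot(name): name is "scene" or "top" or "wrist"; returns (picture, depth): 420x560x3 uint8, blue, green, red; 420x560 float32, m along the optical axis (not along the pixel's ray), 0 where there is no reading.
- optics.camera_params(name): a dict with "K" (3x3 intrinsics, pixels), "extrinsics" (4x4, takes a point from camera to world coordinates). Camera axes: x right, y up, looking along -z (the intrinsics and any distortion apply to the point x, -y, -z); pixel columns grow to the right and rows downward; lengths in m; the calibration is good to about 2 mm. A picture is of the moment at which its call begins: read the wrist's pose just before it. camera_params takes no time and is no camera call; for the wrist camera it gives the pose at the moment of the call.
- arm.sign_off(): hands the job in, once; it reports no verdict.
Trained networks look in the newest picture that a camera, given by its name, has taken for a name from the list of things; names that differ only in an ending like _2 or _b are one class to them, and where a whole thing is asked for, a point or a joint stands for the part that bears it (a point fixed in the world has none). Each returns a list of dicts, best first, with "p" (0 to 1); they miss things now and then, are a little off and sometimes report something else, mostly with a low value. They report only what shows in the picture. A call takes as long as a camera call.
- optics.search_frame(camera, query): "extent" ([left, top, right, bottom] in pixels, round what is visible of it).
- optics.outline_of(camera, query): "region" (420x560 bool, what is visible of it) and "extent" ([left, top, right, bottom] in pixels, round what is visible of it).
- optics.spot_point(camera, query): "xy" ([column, row] in pixels: a listed point, or the origin of a listed thing).
The state is a dict: "t": time; "qpos": joint angles; "qvel": joint speeds; "effort": joint torques, N m; "tool_pos": TCP position; "eef_rot": TCP orientation; "ft_force": force on the tool from outside, world axes, zero at the start; "wrist_torque": the same for the moment, N m; "gripper_width": finger opening in m.
Only numpy, scipy, OpenCV 4.12 (cv2) and the standard library are available. Lean on these libraries where they do the work, as an engineer would, in place of code of your own. Each camera call takes 0.05 s, during which the arm holds its last target.

## Task

Clear the samples off the lab bench: put every square sample pot into the rectangular black box and every slim cuvette into the round steel canister, laid out so that nothing stands in the way of the lids. Then put each container's own lid squarely on top, lip inside the rim, so that it lies flat and fully home, and let go; leave the beaker, bottle and dish where they are.

Things in the scene. Friction and masses are not known exactly. Their poses are not given: they have to be found in the camera images.
- bin: Rectangular open box of black plastic, fixed to the bench: outside 180 (x) x 130 (y) x 65 mm high, walls and floor 6 mm, so 168 x 118 mm inside and a flat rim 65 mm above the bench. Origin: centre of its underside.
- can: Round open steel canister, fixed to the bench: 140 mm outside diameter, 65 mm high, wall 5 mm, floor 6 mm (130 mm inside). Origin: centre of its underside.
- bin_lid: Grey lid of the box, 0.14-0.28 kg: plate 180 (x) x 130 (y) x 5 mm over a 7 mm deep lip, 162 x 112 mm (158 x 108 at its foot), which goes inside the rim with 3 mm play. Black bar handle on top, 60 (x) x 12 (y) x 26 mm. Origin: centre of the lip's underside, z up; plate at 7-12, handle at 12-38 mm. Starts lying lip down. Seated: origin 58 mm above the box's, either way round.
- can_lid: Metal lid of the canister, 0.14-0.28 kg: disc 140 mm across, 5 mm thick, over a 7 mm deep round lip 124 mm across (118 at its foot), which goes inside the rim with 3 mm play. Black knob on top, 22 mm across, 26 mm high. Origin: centre of the lip's underside, z up; disc at 7-12, knob at 12-38 mm. Starts lying lip down. Seated: origin 58 mm above the canister's.
- pot0: Square sample pot: white 40 x 40 mm body 26 mm high with a grey round screw cap 34 mm across and 8 mm high on top, 34 mm high in all; 30 to 65 g. Origin at its centre (17 mm above its underside), x and y square to the body's sides, z up through the cap. Some starts have fewer pots (then None).
- pot1: Square sample pot: white 40 x 40 mm body 26 mm high with a grey round screw cap 34 mm across and 8 mm high on top, 34 mm high in all; 30 to 65 g. Origin at its centre (17 mm above its underside), x and y square to the body's sides, z up through the cap. Some starts have fewer pots (then None).
- pot2: Square sample pot: white 40 x 40 mm body 26 mm high with a grey round screw cap 34 mm across and 8 mm high on top, 34 mm high in all; 30 to 65 g. Origin at its centre (17 mm above its underside), x and y square to the body's sides, z up through the cap. Some starts have fewer pots (then None).
- pot3: Square sample pot: white 40 x 40 mm body 26 mm high with a grey round screw cap 34 mm across and 8 mm high on top, 34 mm high in all; 30 to 65 g. Origin at its centre (17 mm above its underside), x and y square to the body's sides, z up through the cap. Some starts have fewer pots (then None).
- cuv0: Slim square cuvette lying on the bench: 12.5 x 12.5 x 45 mm, green glass with a white end; 20 g. Origin at its centre, x along its length. Some starts have fewer cuvettes (then None).
- cuv1: Slim square cuvette lying on the bench: 12.5 x 12.5 x 45 mm, green glass with a white end; 20 g. Origin at its centre, x along its length. Some starts have fewer cuvettes (then None).
- cuv2: Slim square cuvette lying on the bench: 12.5 x 12.5 x 45 mm, green glass with a white end; 20 g. Origin at its centre, x along its length. Some starts have fewer cuvettes (then None).
- beaker: Bystander: empty glass beaker, 64 mm across, 85 mm high. Origin: centre of its underside.
- reagent: Bystander: brown glass bottle, 66 mm across, 130 mm high. Origin: centre of its underside.
- dish: Bystander: small covered glass dish, 68 mm across, 15 mm high. Origin: centre of its underside.

How it is judged:
By the outcome, as a careful person would: the job done as asked, in the order asked, and still so for the second after the job is handed in, with the robot touching nothing.
Of pot0, pot1, pot2, pot3 only 2 to 4 are there at a start; the rules pass over those that are not, and their reading is None.
Of cuv0, cuv1, cuv2 only 2 to 3 are there at a start; the rules pass over those that are not, and their reading is None.
At some moment in a run one of pot0, pot1, pot2, pot3, cuv0, cuv1, cuv2, bin_lid, can_lid may be knocked a few centimetres aside while the robot is not near it.
Once in a run the grip may slacken for a moment while it holds something.
It also fails if it takes over 210 s, if anything falls off the work surface, if the arm or the gripper's body presses on something with over 40 N, if the wrist force passes 120 N, or if a joint passes its speed limit or range.

## Working session

There is one attempt and no reset: what is moved stays moved. The work goes in short steps, Python scripts to look and compute and a tool call to move; the robot and the scene stay as the last step left them, time stands still between calls to the robot, and variables do not carry over. Pictures are saved under pics/ and viewed, and the job is handed in when it is done.

Besides the shell and the picture viewer there is one more tool, called after ">>>" as name(argument=value, ...), one argument or row to a line, values as JSON. drive_tool: Moves the arm, as the interface text tells. Its arguments: {"type":"object","properties":{"deltas":{"type":"array","items":{"type":"array","items":{"type":"array","items":{"type":"number"}}}},"grip_force":{"type":"number"}},"required":["deltas"]}

```bash
ls; mkdir -p pics; python3 - <<'E'
from workcell import arm, optics
import cv2,numpy as np
s=arm.get_state();print(s)
for n in("scene","top"):
    p,d=optics.snapshot(n);cv2.imwrite(f"pics/{n}0.png",p);np.save(f"pics/{n}0.npy",d)
    print(n,optics.camera_params(n))
E
```

```text
pics
{'t': 0.0, 'qpos': array([-1.27770622e+00,  9.18611077e-02,  1.23190577e+00, -7.18509157e-05,
        1.81979718e+00, -5.67277094e-02]), 'qvel': array([-1.75914760e-03,  9.72722986e-04,  2.29744818e-04,  3.60621257e-05,
       -1.99403180e-04, -4.17212173e-04]), 'effort': array([-2.06930570e-03, -4.46457052e+01, -4.06445074e+01,  6.94461563e-02,
        2.94677052e-02, -1.55884040e-04]), 'tool_pos': array([ 0.20551235, -0.56339722,  0.2294943 ]), 'eef_rot': array([-3.09174456e+00, -5.46328532e-01,  4.73469762e-04]), 'ft_force': array([ 0.25923466, -0.61674298, -0.39676166]), 'wrist_torque': array([-0.00855799,  0.03778056,  0.02151462]), 'gripper_width': 0.08725448450282904}
scene {'K': array([[455.20998585,   0.        , 279.90287726],
       [  0.        , 455.20998585, 203.55189608],
       [  0.        ,   0.        ,   1.        ]]), 'extrinsics': array([[-0.55047753, -0.59434114,  0.58628756,  1.3453522 ],
       [ 0.83472426, -0.37964658,  0.39887828,  0.51193941],
       [-0.01448771,  0.70896198,  0.70509788,  0.97841551],
       [ 0.        ,  0.        ,  0.        ,  1.        ]])}
top {'K': array([[380.91863757,   0.        , 279.81667316],
       [  0.        , 380.91863757, 210.10617159],
       [  0.        ,   0.        ,   1.        ]]), 'extrinsics': array([[ 7.69161028e-04,  9.84167137e-01, -1.77241235e-01,
         4.33101859e-01],
       [-9.99982685e-01,  1.79103681e-03,  5.60553448e-03,
         8.63448224e-05],
       [ 5.83422840e-03,  1.77233855e-01,  9.84151473e-01,
         9.17859586e-01],
       [ 0.00000000e+00,  0.00000000e+00,  0.00000000e+00,
         1.00000000e+00]])}
```

View pics/scene0.png

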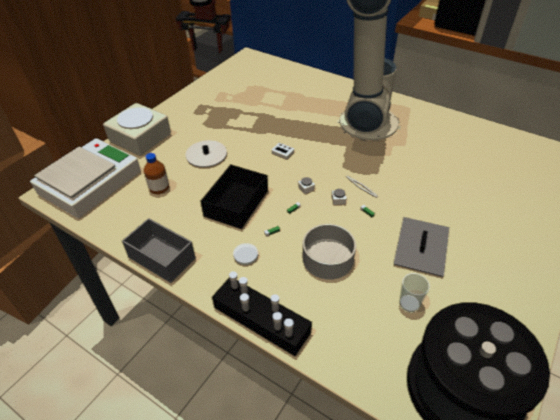

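View pics/top0.png

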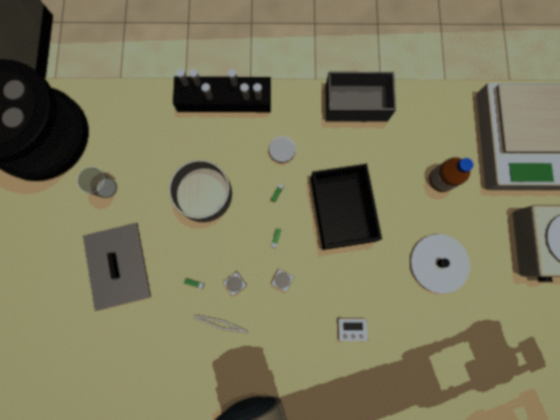

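The scene shows 2 pots (top view about (234,284) and (283,280)), 3 cuvettes at (277,192), (277,238) and (193,283), the bin, the can and both lids.

```bash
cat > h.py <<'E'
from workcell import arm, optics
import cv2,numpy as np
from scipy.spatial.transform import Rotation as R
def cloud(d,c):
    K=c["K"];E=c["extrinsics"]
    v,u=np.mgrid[:d.shape[0],:d.shape[1]]
    x=(u-K[0,2])/K[0,0]*d;y=(v-K[1,2])/K[1,1]*d
    P=np.stack([x,-y,-d],-1)
    return P@E[:3,:3].T+E[:3,3]
def shot(n,save=None):
    c=optics.camera_params(n);p,d=optics.snapshot(n)
    if save: cv2.imwrite(f"pics/{save}.png",p)
    return p,d,cloud(d,c),c
def proj(c,X):
    K=c["K"];E=c["extrinsics"]
    q=(np.asarray(X)-E[:3,3])@E[:3,:3]
    return np.array([K[0,0]*q[0]/-q[2]+K[0,2],K[1,1]*-q[1]/-q[2]+K[1,2]])
def tool():
    s=arm.get_state();return s["tool_pos"],R.from_rotvec(s["eef_rot"]),s
def yaw():
    # world angle of tool y axis (jaw direction), mod 180 and tool x
    p,r,s=tool();m=r.as_matrix()
    return np.degrees(np.arctan2(m[1,1],m[0,1]))
E
cat > loc.py <<'E'
from h import *
def loc(cam,save=None):
    p,d,P,c=shot(cam,save)
    for q in ["bin","can","bin_lid","can_lid","pot0","cuv0","beaker","reagent","dish"]:
        r=optics.outline_of(cam,q)
        for k in r:
            m=k["region"]&(d>0)
            if m.sum()<8: continue
            X=P[m]; top=np.percentile(X[:,2],90)
            rec=cv2.minAreaRect((X[X[:,2]>top-0.012][:,:2]*1000).astype(np.float32))
            print(q,round(k["p"],2),np.round(k["extent"]),"rect",np.round(rec[0],1),np.round(rec[1],1),round(rec[2],1),"ztop",round(top*1000,1),"med",np.round(np.median(X,0)*1000,1))
if __name__=="__main__":
    import sys; loc(sys.argv[1])
E
python3 loc.py top; python3 loc.py scene
```

```text
bin 0.74 [312. 166. 378. 251.] rect [ 599.4 -156. ] [180.2 130.9] 8.8 ztop 64.6 med [ 603.1 -161.     7.5]
can 0.96 [170. 156. 232. 222.] rect [637.2 182.5] [139.2 137.6] 45.7 ztop 63.8 med [642.3 188.8   7.5]
can 0.51 [222. 272. 246. 297.] rect [421.8 100.5] [39.6 39.7] 36.1 ztop 36.0 med [421.2  99.   32.7]
bin_lid 0.92 [ 80. 221. 149. 310.] rect [462.9 381.3] [179.6 131.6] 13.9 ztop 14.9 med [459.8 377.8  12.3]
bin_lid 0.3 [ 76. 168. 118. 195.] rect [651.2 421.8] [62.4 59.7] 63.2 ztop 83.3 med [654.2 432.6  54.6]
can_lid 0.64 [429. 159. 472. 194.] rect [ 674.9 -403.2] [27.3 27.6] 75.7 ztop 129.1 med [ 665.9 -390.4   87.8]
can_lid 0.6 [410. 235. 468. 295.] rect [ 469.4 -383.1] [137.1 136. ] 41.2 ztop 14.8 med [ 467.6 -381.8   12.6]
pot0 0.72 [223. 273. 245. 297.] rect [421.6 100.4] [39.6 39.7] 36.7 ztop 36.0 med [421.2  99.   32.3]
cuv0 0.43 [185. 276. 203. 290.] rect [422.1 196.5] [42.1 13.5] 70.1 ztop 14.6 med [423.1 195.4  12.6]
beaker 0.87 [ 74. 166. 117. 197.] rect [652.4 421.6] [62.  62.6] 83.7 ztop 84.0 med [654.3 432.6  53.6]
beaker 0.57 [428. 160. 472. 193.] rect [ 675.8 -
[... 936 characters left out ...]
.] rect [426.9 197.8] [45.3 16.4] 69.6 ztop 15.7 med [429.1 197.2  11.6]
beaker 0.63 [398. 277. 431. 313.] rect [655.7 422.7] [61.2 62.7] 80.4 ztop 83.4 med [664.8 422.9  56. ]
reagent 0.58 [143. 153. 171. 193.] rect [ 685. -402.] [34.  28.3] 8.9 ztop 118.9 med [ 693.3 -387.7   73.1]
dish 0.82 [235. 243. 256. 265.] rect [752.2  -7.7] [68.5 62.7] 38.1 ztop 17.8 med [754.9  -6.5  15.5]
dish 0.65 [362. 207. 373. 214.] rect [425.6 197.3] [45.5 18.5] 74.7 ztop 15.7 med [427.7 196.8  11.1]
dish 0.48 [393. 216. 450. 278.] rect [462.9 379.8] [190.5 130.3] 14.6 ztop 15.8 med [474.8 383.8  12.9]
dish 0.33 [144. 154. 170. 192.] rect [ 680.8 -404.8] [34.5 28.7] 57.8 ztop 119.3 med [ 693.2 -388.1   73.1]
```

```bash
cat > top.py <<'E'
from h import *
def near(P,d,xy,r,z0,z1=0.2):
    m=(d>0)&(np.hypot(P[...,0]-xy[0],P[...,1]-xy[1])<r)&(P[...,2]>z0)&(P[...,2]<z1)
    return m
def rect(P,d,xy,r,z0,z1=0.2):
    m=near(P,d,xy,r,z0,z1)
    X=P[m]
    if len(X)<5: return None
    rc=cv2.minAreaRect((X[:,:2]*1000).astype(np.float32))
    (w,h),a=rc[1],rc[2]
    if w<h: a+=90; w,h=h,w
    a=(a+90)%180-90
    return np.round([*rc[0],w,h,a],1),len(X)
ITEMS={"pot0":((.4216,.1004),.04,.02),"pot1":((.435,-.010),.04,.02),"cuvA":((.425,.197),.04,.0085),"cuvB":((.534,.005),.04,.0085),"cuvC":((.638,.005),.04,.0085),
"bin":((.600,-.156),.125,.058),"can":((.638,.183),.09,.058),"binlid":((.463,.381),.125,.0095),"binhandle":((.463,.381),.08,.025),"canlid":((.47,-.383),.09,.0095),"canknob":((.47,-.383),.06,.025)}
if __name__=="__main__":
    import sys
    cam=sys.argv[1] if len(sys.argv)>1 else "top"
    p,d,P,c=shot(cam,sys.argv[2] if len(sys.argv)>2 else None)
    print("bench z",np.median(P[300:330,130:180,2]) if cam=="top" else "")
    for k,(xy,r,z) in ITEMS.items(): print(k,*(rect(P,d,xy,r,z) or ["none"]))
E
python3 top.py top; python3 top.py scene
python3 - <<'E'
from h import *
p,r,s=tool();print(p,r.as_matrix().round(3),arm.finger_overhang)
p,d,P,c=shot("wrist","w0");print(c)
E
```

```text
bench z 0.0002664722487098481
pot0 [421.6 100.6  39.9  39.7 -53.3] 303
pot1 [429.3  -9.7  39.2  38.9  63.6] 300
cuvA [422.4 197.6  45.5  12.5  74.8] 108
cuvB [528.9   5.9  44.6  12.7 -15.1] 100
cuvC [639.4   3.4  45.1  12.6 -28.6] 95
bin [ 599.4 -155.9  180.2  130.9    8.8] 818
can [636.6 183.1 138.1 137.5 -88.4] 470
binlid [462.8 381.1 180.1 131.3  14. ] 4110
binhandle [462.6 380.6  59.4  13.4  13.7] 196
canlid [ 468.6 -383.4  139.2  136.1   89.9] 2675
canknob [ 469.  -383.1   22.    18.7   87.9] 90
bench z 
pot0 [425.4 100.3  43.7  39.3  36.7] 147
pot1 [434.   -9.8  43.1  42.4  63.8] 144
cuvA [425.6 195.6  45.2  16.2  71.9] 61
cuvB [531.7   5.3  46.5  13.5 -14.6] 57
cuvC [642.9   3.2  46.6  15.1 -29.9] 66
bin [ 602.5 -156.1  184.7  134.2    9.3] 530
can [639.9 182.9 139.8 139.5  -6.8] 392
binlid [465.2 380.7 184.5 129.9  14.2] 2337
binhandle [465.2 380.4  65.6  12.4  15.1] 97
canlid [ 474.4 -383.9  139.5  139.   -81.7] 799
canknob [ 475.6 -382.9   20.    18.8   84.1] 37
[ 0.2056118  -0.56368075  0.2306255 ] [[ 0.939  0.343 -0.   ]
 [ 0.343 -0.939  0.   ]
 [ 0.    -0.    -1.   ]] 0.008
{'K': array([[305.68867093,   0.        , 281.83922091],
       [  0.        , 305.68867093, 212.38179251],
       [  0.        ,   0.        ,   1.        ]]), 'extrinsics': array([[ 0.34224923,  0.90931796,  0.23665655,  0.27002068],
       [-0.93960859,  0.33150553,  0.08508692, -0.54057972],
       [-0.00108189, -0.25148546,  0.96786047,  0.38429902],
       [ 0.        ,  0.        ,  0.        ,  1.        ]])}
```

View pics/w0.png

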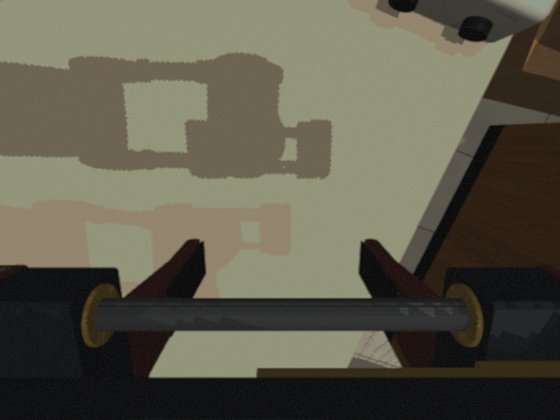

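```bash
cat > plan.py <<'E'
# usage: plan.py x y z psi(deg) opening [vmax mm/row]
from h import *
import sys
x,y,z,psi,op=map(float,sys.argv[1:6]); v=float(sys.argv[6]) if len(sys.argv)>6 else 50
p,r,s=tool();m=r.as_matrix();cur=np.degrees(np.arctan2(m[1,0],m[0,0]))
tgt=np.array([x,y,z])/1000 if abs(x)>3 or abs(y)>3 else np.array([x,y,z])
dp=(psi-cur+180)%360-180
D=tgt-p
n=int(max(1,np.ceil(np.linalg.norm(D)*1000/v),np.ceil(abs(dp)/9.5)))
print("t",round(s["t"],2),"pos",p.round(4),"psi",round(cur,2),"tilt",np.round(m[:,2],3),"w",round(s["gripper_width"],4),"F",s["ft_force"].round(1),"n",n,"straight:",(m.T@D).round(4),"turn",round(-dp,1))
rows=[]
for i in range(n):
    a=np.radians(cur+dp*i/n)
    Rm=np.array([[np.cos(a),np.sin(a),0],[np.sin(a),-np.cos(a),0],[0,0,-1]])
    q=Rm.T@(D/n)
    rows.append([round(float(k),4) for k in q]+[0,0,round(-dp/n,2),op])
print(str(rows).replace(" ",""))
E
python3 plan.py 370 -9.7 200 63.6 1
```

```text
t 1.25 pos [ 0.2056 -0.5637  0.2306] psi 20.04 tilt [ 0. -0. -1.] w 0.0878 F [-0.2 -0.4 -0.8] n 12 straight: [ 0.3443 -0.4641  0.0306] turn -43.6
[[0.0287,-0.0387,0.0026,0,0,np.float64(-3.63),1.0],[0.0311,-0.0368,0.0026,0,0,np.float64(-3.63),1.0],[0.0333,-0.0347,0.0026,0,0,np.float64(-3.63),1.0],[0.0355,-0.0326,0.0026,0,0,np.float64(-3.63),1.0],[0.0375,-0.0302,0.0026,0,0,np.float64(-3.63),1.0],[0.0393,-0.0278,0.0026,0,0,np.float64(-3.63),1.0],[0.041,-0.0253,0.0026,0,0,np.float64(-3.63),1.0],[0.0425,-0.0226,0.0026,0,0,np.float64(-3.63),1.0],[0.0439,-0.0199,0.0026,0,0,np.float64(-3.63),1.0],[0.045,-0.0171,0.0026,0,0,np.float64(-3.63),1.0],[0.046,-0.0142,0.0026,0,0,np.float64(-3.63),1.0],[0.0468,-0.0112,0.0026,0,0,np.float64(-3.63),1.0]]
```

```bash
sed -i 's/round(-dp\/n,2)/float(round(-dp\/n,2))/' plan.py; python3 plan.py 429 -9.7 150 -26.4 1 55
```

```text
t 1.25 pos [ 0.2056 -0.5637  0.2306] psi 20.04 tilt [ 0. -0. -1.] w 0.0878 F [-0.2 -0.4 -0.8] n 11 straight: [ 0.3997 -0.4439  0.0806] turn 46.4
[[0.0363,-0.0404,0.0073,0,0,4.22,1.0],[0.0333,-0.0429,0.0073,0,0,4.22,1.0],[0.03,-0.0453,0.0073,0,0,4.22,1.0],[0.0266,-0.0473,0.0073,0,0,4.22,1.0],[0.023,-0.0492,0.0073,0,0,4.22,1.0],[0.0194,-0.0507,0.0073,0,0,4.22,1.0],[0.0156,-0.052,0.0073,0,0,4.22,1.0],[0.0117,-0.053,0.0073,0,0,4.22,1.0],[0.0078,-0.0537,0.0073,0,0,4.22,1.0],[0.0038,-0.0542,0.0073,0,0,4.22,1.0],[-0.0002,-0.0543,0.0073,0,0,4.22,1.0]]
```

>>> drive_tool(
  deltas=[
    [[0.036,-0.04,0.007,0,0,4.2,1],[0.033,-0.043,0.007,0,0,4.2,1],[0.03,-0.045,0.007,0,0,4.2,1],[0.027,-0.047,0.007,0,0,4.2,1],[0.023,-0.049,0.007,0,0,4.2,1],[0.019,-0.051,0.007,0,0,4.2,1],[0.016,-0.052,0.007,0,0,4.2,1],[0.012,-0.053,0.007,0,0,4.2,1]],
  ],
  grip_force=20,
)

```text
t: 2.25
tool_pos: [0.3746, -0.1543, 0.1724]
eef_rot: [-3.114, 0.412, -0.005]
ft_force: [0.3, -0.0, 0.3]
gripper_width: 0.088
```

```bash
python3 plan.py 429 -9.7 150 -26.4 1 55
```

```text
t 2.25 pos [ 0.3746 -0.1543  0.1724] psi -15.08 tilt [ 0.003 -0.    -1.   ] w 0.088 F [ 0.3 -0.   0.3] n 3 straight: [ 0.0149 -0.1538  0.0226] turn 11.3
[[0.005,-0.0513,0.0075,0,0,3.77,1.0],[0.0016,-0.0515,0.0075,0,0,3.77,1.0],[-0.0018,-0.0515,0.0075,0,0,3.77,1.0]]
```

>>> drive_tool(
  deltas=[
    [[0.005,-0.051,0.0075,0,0,3.8,1],[0.002,-0.0515,0.0075,0,0,3.8,1],[-0.002,-0.0515,0.0075,0,0,3.8,1],[0,0,0,0,0,0,1]],
  ],
)

```text
t: 2.75
tool_pos: [0.431, -0.002, 0.1497]
eef_rot: [-3.057, 0.722, -0.009]
ft_force: [0.1, -1.0, 0.7]
gripper_width: 0.0881
```

```bash
python3 plan.py 429 -9.7 60 -26.4 1 30; python3 - <<'E'
from top import *
p,d,P,c=shot("wrist","w1")
for k in("pot0","pot1"): print(k,rect(P,d,*ITEMS[k]))
print("bench",np.percentile(P[d>0][:,2],[5,20,50]))
E
```

```text
t 2.75 pos [ 0.431  -0.002   0.1497] psi -26.57 tilt [ 0.006 -0.    -1.   ] w 0.0881 F [ 0.1 -1.   0.7] n 4 straight: [0.0012 0.008  0.0897] turn -0.2
[[0.0004,0.002,0.0224,0,0,-0.04,1.0],[0.0004,0.002,0.0224,0,0,-0.04,1.0],[0.0004,0.002,0.0224,0,0,-0.04,1.0],[0.0004,0.002,0.0224,0,0,-0.04,1.0]]
pot0 (array([423.7, 100.2,  39.9,  38.5,  36.8]), 400)
pot1 (array([427.1, -17.9,  58.7,  39.5,  63.1]), 2799)
bench [-0.00134695 -0.00063553  0.00043602]
```

View pics/w1.png

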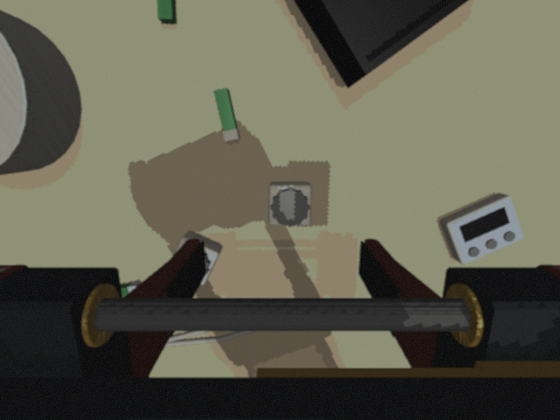

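```bash
cat > wr.py <<'E'
from top import *
import sys
# wr.py x y r z0 z1
x,y,r,z0,z1=[float(a)/1000 for a in sys.argv[1:6]]
p,d,P,c=shot("wrist",sys.argv[6] if len(sys.argv)>6 else None)
m=near(P,d,(x,y),r,z0,z1)
X=P[m]
print("wrist rect",rect(P,d,(x,y),r,z0,z1),"mean",(X.mean(0)*1000).round(1))
E
python3 wr.py 429 -10 40 20 45; python3 wr.py 421 100 40 20 45
```

```text
wrist rect (array([430.7,  -9.6,  40.4,  39.4, -27.4]), 1747) mean [432.8 -10.2  30.4]
wrist rect (array([423.9, 100. ,  39.9,  38.1,  37.3]), 333) mean [425.2  88.9  25. ]
```

```bash
python3 plan.py 430 -9.6 14 -26.8 1 30
```

```text
t 2.9 pos [ 0.4308 -0.0055  0.1507] psi -26.83 tilt [ 0.007 -0.002 -1.   ] w 0.088 F [-0.2 -0.5  0.5] n 5 straight: [1.000e-04 4.200e-03 1.367e-01] turn -0.0
[[0.0002,0.0008,0.0273,0,0,-0.01,1.0],[0.0002,0.0008,0.0273,0,0,-0.01,1.0],[0.0002,0.0008,0.0273,0,0,-0.01,1.0],[0.0002,0.0008,0.0273,0,0,-0.01,1.0],[0.0002,0.0008,0.0273,0,0,-0.01,1.0]]
```

>>> drive_tool(
  deltas=[
    [[0,0.002,0.03,0,-0.4,0,1],[0,0.001,0.03,0,0,0,1],[0,0.001,0.03,0,0,0,1],[0,0,0.025,0,0,0,1],[0,0,0.012,0,0,0,1],[0,0,0,0,0,0,1]],
  ],
)

```text
t: 3.65
tool_pos: [0.4302, -0.0187, 0.024]
eef_rot: [-3.051, 0.749, -0.013]
ft_force: [0.9, -0.1, 0.8]
gripper_width: 0.0879
```

```bash
python3 - <<'E'
s=open('plan.py').read()
s=s.replace("rows=[]","w=np.cross(m[:,2],[0,0,-1]);wt=np.degrees(m.T@w)\nprint('tiltfix deg',wt.round(2))\nrows=[]")
open('plan.py','w').write(s)
E
python3 plan.py 430 -9.6 14 -26.8 1 30
```

```text
t 3.65 pos [ 0.4302 -0.0187  0.024 ] psi -27.58 tilt [ 0.008 -0.002 -1.   ] w 0.0879 F [ 0.9 -0.1  0.8] n 1 straight: [-0.0044 -0.008   0.01  ] turn -0.8
tiltfix deg [-0.12 -0.44  0.  ]
[[-0.0044,-0.008,0.01,0,0,-0.78,1.0]]
```

>>> drive_tool(
  deltas=[
    [[-0.004,-0.008,0.005,-0.1,-0.4,-0.8,1],[0,0,0,0,0,0,1]],
  ],
)

```text
t: 3.9
tool_pos: [0.4316, -0.0099, 0.0208]
eef_rot: [-3.056, 0.728, -0.006]
ft_force: [0.1, 0.1, -0.3]
gripper_width: 0.0874
```

```bash
python3 plan.py 430 -9.6 14 -26.8 1 30
```

```text
t 3.9 pos [ 0.4316 -0.0099  0.0208] psi -26.79 tilt [ 0.004 -0.    -1.   ] w 0.0874 F [ 0.1  0.1 -0.3] n 1 straight: [-0.0016  0.0005  0.0068] turn 0.0
tiltfix deg [-0.09 -0.2  -0.  ]
[[-0.0016,0.0004,0.0068,0,0,0.01,1.0]]
```

>>> drive_tool(
  deltas=[
    [[-0.001,0,0.007,0,-0.2,0,1],[0,0,0,0,0,0,0.3],[0,0,0,0,0,0,0.3],[0,0,0,0,0,0,0.3],[0,0,0,0,0,0,0.3]],
  ],
)

```text
t: 4.53
tool_pos: [0.4315, -0.0091, 0.0147]
eef_rot: [-3.055, 0.725, -0.003]
ft_force: [-0.7, 0.1, 1.0]
gripper_width: 0.0515
```

```bash
python3 plan.py 430 -9.6 120 9 0.3 40
```

```text
t 4.53 pos [ 0.4315 -0.0091  0.0147] psi -26.72 tilt [ 0.003  0.001 -1.   ] w 0.0515 F [-0.7  0.1  1. ] n 4 straight: [-0.001   0.0009 -0.1054] turn -35.7
tiltfix deg [-0.12 -0.1  -0.  ]
[[-0.0003,0.0003,-0.0263,0,0,-8.93,0.3],[-0.0003,0.0002,-0.0263,0,0,-8.93,0.3],[-0.0004,0.0002,-0.0263,0,0,-8.93,0.3],[-0.0004,0.0001,-0.0263,0,0,-8.93,0.3]]
```

>>> drive_tool(
  deltas=[
    [[0,0,0,0,0,0,0.3],[0,0,0,0,0,0,0.3],[0,0,0,0,0,0,0.3],[0,0,-0.02,0,0,0,0.3],[0,0,-0.03,0,0,0,0.3],[0,0,-0.04,0,0,0,0.3]],
  ],
)

```text
t: 5.28
tool_pos: [0.4287, -0.009, 0.1026]
eef_rot: [-3.056, 0.726, 0.01]
ft_force: [0.9, -0.3, -0.8]
gripper_width: 0.0396
```

```bash
python3 - <<'E'
import numpy as np
a=np.radians(9)
for u,v in((-40,0),(40,0)): print(599.8+u*np.cos(a)-v*np.sin(a), -156+u*np.sin(a)+v*np.cos(a))
E
python3 plan.py 560.5 -162 150 9 0.3 40
```

```text
560.2924663761944 -162.25737860160925
639.3075336238055 -149.74262139839075
t 5.28 pos [ 0.4287 -0.009   0.1026] psi -26.73 tilt [-0.006  0.002 -1.   ] w 0.0396 F [ 0.9 -0.3 -0.8] n 6 straight: [ 0.1862  0.0774 -0.0485] turn -35.7
tiltfix deg [ 0.06  0.37 -0.  ]
[[0.0311,0.0129,-0.0079,0,0,-5.95,0.3],[0.0296,0.016,-0.0079,0,0,-5.95,0.3],[0.0278,0.019,-0.0079,0,0,-5.95,0.3],[0.0256,0.0218,-0.0079,0,0,-5.95,0.3],[0.0232,0.0243,-0.0079,0,0,-5.95,0.3],[0.0206,0.0266,-0.0079,0,0,-5.95,0.3]]
```

>>> drive_tool(
  deltas=[
    [[0.031,0.013,-0.008,0,0.4,-6,0.3],[0.03,0.016,-0.008,0,0,-6,0.3],[0.028,0.019,-0.008,0,0,-6,0.3],[0.026,0.022,-0.008,0,0,-6,0.3],[0.023,0.024,-0.008,0,0,-6,0.3],[0.021,0.027,-0.008,0,0,-6,0.3],[0,0,0,0,0,0,0.3]],
  ],
)

```text
t: 6.15
tool_pos: [0.5689, -0.1657, 0.1565]
eef_rot: [3.126, 0.288, 0.011]
ft_force: [-1.5, 0.5, 0.9]
gripper_width: 0.0399
```

```bash
python3 plan.py 560.5 -162 60 9 0.3 40; python3 - <<'E'
from top import *
p,d,P,c=shot("wrist","w2")
print(rect(P,d,(.6,-.156),.125,.055,.072))
E
```

```text
t 6.15 pos [ 0.5689 -0.1657  0.1565] psi 10.53 tilt [ 0.007 -0.001 -1.   ] w 0.0399 F [-1.5  0.5  0.9] n 3 straight: [-0.0082 -0.0054  0.0964] turn 1.5
tiltfix deg [ 0.15 -0.39 -0.  ]
[[-0.0025,-0.0017,0.0322,0,0,0.51,0.3],[-0.0025,-0.0017,0.0322,0,0,0.51,0.3],[-0.0026,-0.0017,0.0322,0,0,0.51,0.3]]
(array([ 602. , -155.4,  178. ,  130.5,    8.9]), 6081)
```

View pics/w2.png

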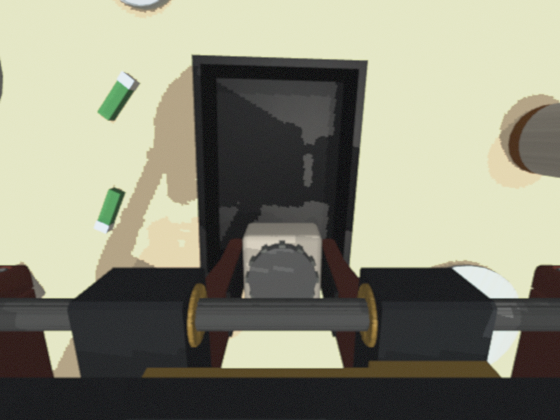

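>>> drive_tool(
  deltas=[
    [[-0.006,-0.004,0.015,0.1,-0.4,1.5,0.3],[-0.001,-0.001,0.025,0,0,0,0.3],[0,0,0.025,0,0,0,0.3],[0,0,0.02,0,0,0,0.3],[0,0,0,0,0,0,0.3]],
  ],
)

```text
t: 6.82
tool_pos: [0.5543, -0.1552, 0.0635]
eef_rot: [-3.129, -0.237, 0.012]
ft_force: [-0.0, 0.2, -0.4]
gripper_width: 0.0398
```

```bash
python3 plan.py 561 -162 22 9 0.3 40
```

```text
t 6.83 pos [ 0.5543 -0.1552  0.0635] psi 8.65 tilt [-0.008  0.003 -1.   ] w 0.0398 F [-0.   0.2 -0.4] n 2 straight: [0.0059 0.0079 0.0414] turn -0.3
tiltfix deg [-0.23  0.42 -0.  ]
[[0.0028,0.0039,0.0207,0,0,-0.17,0.3],[0.0028,0.0039,0.0207,0,0,-0.17,0.3]]
```

>>> drive_tool(
  deltas=[
    [[0.006,0.007,0.01,-0.2,0.4,0,0.3],[0,0.001,0.015,0,0,0,0.3],[0,0,0.01,0,0,0,0.3],[0,0,0.002,0,0,0,0.3],[0,0,0,0,0,0,0.3]],
  ],
)

```text
t: 7.45
tool_pos: [0.562, -0.1621, 0.0254]
eef_rot: [3.132, 0.236, 0.003]
ft_force: [-0.1, 0.0, -1.0]
gripper_width: 0.0402
```

```bash
python3 plan.py 561 -162 22 9 0.3 40
```

```text
t 7.45 pos [ 0.562  -0.1621  0.0254] psi 8.61 tilt [ 0.002 -0.    -1.   ] w 0.0402 F [-0.1  0.  -1. ] n 1 straight: [-0.0009 -0.0002  0.0034] turn -0.4
tiltfix deg [ 0.03 -0.11 -0.  ]
[[-0.0009,-0.0002,0.0034,0,0,-0.39,0.3]]
```

Lower 4 mm, release partway, lift.

>>> drive_tool(
  deltas=[
    [[-0.001,0,0.004,0,0,0,0.3],[0,0,0,0,0,0,0.3],[0,0,0,0,0,0,0.63],[0,0,0,0,0,0,0.63],[0,0,0,0,0,0,0.63],[0,0,-0.03,0,0,0,0.63],[0,0,-0.05,0,0,0,0.63],[0,0,-0.04,0,0,0,0.63]],
  ],
)

```text
t: 8.45
tool_pos: [0.559, -0.1616, 0.141]
eef_rot: [-3.131, -0.235, 0.006]
ft_force: [0.1, -0.7, 0.1]
gripper_width: 0.0554
```

```bash
python3 top.py top;python3 plan.py 423 100 150 36.7 1 55
```

```text
bench z 0.00028219292105780003
pot0 [421.5 100.4  40.1  39.5 -52.8] 307
pot1 none
cuvA [422.3 197.4  45.1  12.6  74.8] 109
cuvB [528.8   5.9  44.7  12.7 -15.1] 100
cuvC [639.5   3.2  44.7  12.6 -28.9] 95
bin [ 599.6 -155.8  180.9  130.5    8.8] 431
can [636.6 183.1 138.5 137.4 -88.5] 471
binlid [462.8 381.1 180.2 131.8  14. ] 4123
binhandle [462.4 381.   59.6  13.1  13.7] 189
canlid [ 471.2 -385.4  140.   132.7   50.9] 1655
canknob [ 468.9 -384.6   18.3   18.2    0. ] 63
t 8.5 pos [ 0.5609 -0.1623  0.1474] psi 8.6 tilt [ 0.004 -0.001 -1.   ] w 0.0556 F [ 0.1 -0.8  2.7] n 6 straight: [-0.0971 -0.28   -0.0034] turn -28.1
tiltfix deg [ 0.08 -0.21  0.  ]
[[-0.0162,-0.0467,-0.0004,0,0,-4.68,1.0],[-0.0123,-0.0478,-0.0004,0,0,-4.68,1.0],[-0.0084,-0.0487,-0.0004,0,0,-4.68,1.0],[-0.0044,-0.0492,-0.0004,0,0,-4.68,1.0],[-0.0003,-0.0494,-0.0004,0,0,-4.68,1.0],[0.0037,-0.0493,-0.0004,0,0,-4.68,1.0]]
```

>>> drive_tool(
  deltas=[
    [[-0.016,-0.047,0,0,0,-4.7,0.8],[-0.012,-0.048,0,0,0,-4.7,0.8],[-0.008,-0.049,0,0,0,-4.7,0.8],[-0.004,-0.049,0,0,0,-4.7,0.8],[0,-0.049,0,0,0,-4.7,0.8],[0.004,-0.04,0,0,0,-4.7,0.8],[0,0,0.02,0,0,0,0.8],[0,0,0,0,0,0,0.8]],
  ],
)

```text
t: 9.5
tool_pos: [0.426, 0.0985, 0.126]
eef_rot: [2.969, 1.011, 0.016]
ft_force: [-0.5, 0.1, -0.8]
gripper_width: 0.0704
```

```bash
python3 wr.py 422 100 40 20 45;  python3 plan.py 423 100 14 36.9 .8 55
```

```text
wrist rect (array([422.9, 101.1,  40.1,  39.6,  37.8]), 2042) mean [424.7 102.4  30.4]
t 9.55 pos [0.4266 0.0984 0.1273] psi 37.59 tilt [ 0.013 -0.001 -1.   ] w 0.0699 F [ 0.7  0.7 -0.4] n 3 straight: [-0.0031 -0.0044  0.1132] turn 0.7
tiltfix deg [ 0.49 -0.57 -0.  ]
[[-0.0006,-0.0012,0.0378,0,0,0.23,0.8],[-0.0007,-0.0011,0.0378,0,0,0.23,0.8],[-0.0007,-0.0011,0.0378,0,0,0.23,0.8]]
```

>>> drive_tool(
  deltas=[
    [[-0.002,-0.004,0.02,0.5,-0.6,0,0.8],[0,0,0.03,0,0,0,0.8],[0,0,0.03,0,0,0,0.8],[0,0,0.01,0,0,0,0.8],[0,0,0,0,0,0,0.8]],
  ],
)

```text
t: 10.18
tool_pos: [0.4233, 0.097, 0.0318]
eef_rot: [-2.978, -0.999, 0.007]
ft_force: [-0.2, 0.1, 0.5]
gripper_width: 0.0702
```

```bash
 python3 plan.py 422.5 100.7 14 37.5 .8 55
```

```text
t 10.18 pos [0.4233 0.097  0.0318] psi 37.09 tilt [-0.004 -0.001 -1.   ] w 0.0702 F [-0.2  0.1  0.5] n 1 straight: [ 0.0016 -0.0035  0.0178] turn -0.4
tiltfix deg [-0.11  0.23 -0.  ]
[[0.0016,-0.0035,0.0178,0,0,-0.41,0.8]]
```

>>> drive_tool(
  deltas=[
    [[0.0015,-0.0035,0.013,-0.1,0.2,-0.4,0.8],[0,0,0.004,0,0,0,0.8],[0,0,0,0,0,0,0.3],[0,0,0,0,0,0,0.3],[0,0,0,0,0,0,0.3],[0,0,0,0,0,0,0.3],[0,0,0,0,0,0,0.3]],
  ],
)

```text
t: 11.05
tool_pos: [0.4245, 0.1012, 0.017]
eef_rot: [2.974, 1.01, 0.008]
ft_force: [1.2, -0.5, -0.4]
gripper_width: 0.04
```

```bash
 python3 plan.py 422.5 100.7 14 37.5 .8 55
```

```text
t 11.05 pos [0.4245 0.1012 0.017 ] psi 37.51 tilt [ 0.005  0.001 -1.   ] w 0.04 F [ 1.2 -0.5 -0.4] n 1 straight: [-0.0019 -0.0008  0.003 ] turn 0.0
tiltfix deg [ 0.14 -0.26  0.  ]
[[-0.0018,-0.0008,0.003,0,0,0.01,0.8]]
```

>>> drive_tool(
  deltas=[
    [[0,0,0,0,0,0,0.3],[0,0,-0.03,0,0,0,0.3],[0,0,-0.05,0,0,0,0.3],[0,0,-0.04,0,0,0,0.3],[0,0,0,0,0,0,0.3]],
  ],
)

```text
t: 11.68
tool_pos: [0.423, 0.1009, 0.1392]
eef_rot: [2.975, 1.01, 0.004]
ft_force: [0.7, 0.4, 0.3]
gripper_width: 0.0397
```

```bash
 python3 plan.py 640 -149.5 145 9 .3 48
```

```text
t 11.68 pos [0.423  0.1009 0.1392] psi 37.5 tilt [ 0.002  0.    -1.   ] w 0.0397 F [0.7 0.4 0.3] n 7 straight: [ 0.0198  0.3308 -0.0054] turn 28.5
tiltfix deg [ 0.06 -0.12 -0.  ]
[[0.0028,0.0473,-0.0008,0,0,4.07,0.3],[0.0062,0.0469,-0.0008,0,0,4.07,0.3],[0.0095,0.0464,-0.0008,0,0,4.07,0.3],[0.0128,0.0456,-0.0008,0,0,4.07,0.3],[0.016,0.0446,-0.0008,0,0,4.07,0.3],[0.0191,0.0433,-0.0008,0,0,4.07,0.3],[0.0221,0.0419,-0.0008,0,0,4.07,0.3]]
```

>>> drive_tool(
  deltas=[
    [[0.003,0.047,-0.001,0,0,4,0.3],[0.006,0.047,-0.001,0,0,4,0.3],[0.01,0.046,-0.001,0,0,4,0.3],[0.013,0.046,-0.001,0,0,4,0.3],[0.016,0.045,-0.001,0,0,4,0.3],[0.019,0.04,0,0,0,4,0.3],[0.018,0.03,0,0,0,3,0.3],[0,0,0,0,0,0,0.3]],
  ],
)

```text
t: 12.68
tool_pos: [0.6351, -0.1423, 0.1294]
eef_rot: [-3.124, -0.267, 0.019]
ft_force: [-0.8, 0.7, -1.2]
gripper_width: 0.0398
```

```bash
 python3 plan.py 640 -149.5 24 9 .3 48
```

```text
t 12.68 pos [ 0.6351 -0.1423  0.1294] psi 9.76 tilt [-0.013  0.005 -1.   ] w 0.0398 F [-0.8  0.7 -1.2] n 3 straight: [0.0048 0.0087 0.1053] turn 0.8
tiltfix deg [-0.41  0.67 -0.  ]
[[0.0012,0.0026,0.0351,0,0,0.25,0.3],[0.0012,0.0026,0.0351,0,0,0.25,0.3],[0.0012,0.0026,0.0351,0,0,0.25,0.3]]
```

>>> drive_tool(
  deltas=[
    [[0.003,0.007,0,-0.4,0.7,0.8,0.3],[0.001,0.001,0.025,0,0,0,0.3],[0,0,0.03,0,0,0,0.3],[0,0,0.02,0,0,0,0.3],[0,0,0,0,0,0,0.3]],
  ],
)

```text
t: 13.3
tool_pos: [0.6385, -0.1467, 0.0511]
eef_rot: [-3.131, -0.25, -0.001]
ft_force: [-1.5, -0.2, -0.7]
gripper_width: 0.0401
```

```bash
 python3 plan.py 640 -149.5 24 9 .3 48
```

```text
t 13.3 pos [ 0.6385 -0.1467  0.0511] psi 9.12 tilt [ 0.001  0.    -1.   ] w 0.0401 F [-1.5 -0.2 -0.7] n 1 straight: [0.001  0.003  0.0271] turn 0.1
tiltfix deg [-0.02 -0.05  0.  ]
[[0.001,0.003,0.0271,0,0,0.12,0.3]]
```

>>> drive_tool(
  deltas=[
    [[0.001,0.003,0.012,0,0,0,0.3],[0,0,0.012,0,0,0,0.3],[0,0,0.002,0,0,0,0.3],[0,0,0,0,0,0,0.3]],
  ],
)

```text
t: 13.8
tool_pos: [0.6415, -0.1499, 0.0265]
eef_rot: [3.13, 0.25, 0.008]
ft_force: [-0.6, 0.2, -0.2]
gripper_width: 0.04
```

```bash
 python3 plan.py 640 -149.5 24 9 .3 48
```

```text
t 13.8 pos [ 0.6415 -0.1499  0.0265] psi 9.14 tilt [ 0.005 -0.001 -1.   ] w 0.04 F [-0.6  0.2 -0.2] n 1 straight: [-0.0014 -0.0006  0.0025] turn 0.1
tiltfix deg [ 0.1  -0.29 -0.  ]
[[-0.0014,-0.0006,0.0025,0,0,0.14,0.3]]
```

>>> drive_tool(
  deltas=[
    [[-0.001,0,0.003,0,0,0,0.3],[0,0,0,0,0,0,0.3],[0,0,0,0,0,0,0.63],[0,0,0,0,0,0,0.63],[0,0,0,0,0,0,0.63],[0,0,-0.03,0,0,0,0.63],[0,0,-0.05,0,0,0,0.63],[0,0,-0.04,0,0,0,0.63]],
  ],
)

```text
t: 14.8
tool_pos: [0.6381, -0.1495, 0.1425]
eef_rot: [-3.13, -0.25, 0.002]
ft_force: [0.9, 0.6, -0.2]
gripper_width: 0.0552
```

```bash
python3 top.py top t2
```

```text
bench z 0.0003828634151921695
pot0 none
pot1 none
cuvA [422.  197.4  44.6  12.8  74.7] 108
cuvB [529.    5.9  44.8  12.7 -15.1] 97
cuvC [639.5   3.5  44.8  12.7 -28.6] 93
bin [ 598.4 -155.5  173.9  125.7   81.3] 302
can [636.6 183.  138.3 137.6  89.9] 468
binlid [462.7 381.4 180.2 131.   14.1] 4121
binhandle [462.3 380.8  59.5  13.   14.7] 188
canlid [ 464.7 -396.1  139.   112.   -19.2] 2237
canknob [ 468.9 -383.5   21.7   18.7   86.7] 89
```

View pics/t2.png

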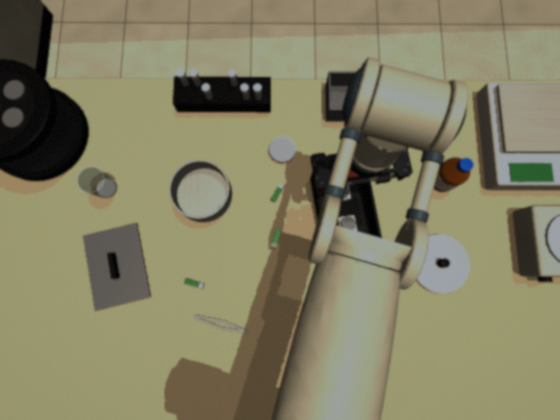

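```bash
 python3 plan.py 641 3.4 125 -28.8 .45 48
```

```text
t 14.85 pos [ 0.6399 -0.1499  0.1492] psi 9.14 tilt [ 0.007 -0.001 -1.   ] w 0.0553 F [-0.4  0.3  4.5] n 4 straight: [ 0.0253 -0.1513  0.024 ] turn 37.9
tiltfix deg [ 0.13 -0.36  0.  ]
[[0.0064,-0.0378,0.0061,0,0,9.49,0.45],[0.0,-0.0383,0.0061,0,0,9.49,0.45],[-0.0063,-0.0378,0.0061,0,0,9.49,0.45],[-0.0124,-0.0363,0.0061,0,0,9.49,0.45]]
```

>>> drive_tool(
  deltas=[
    [[0.006,-0.038,0.004,0,-0.3,9.5,0.45],[0,-0.038,0.006,0,0,9.5,0.45],[-0.006,-0.038,0.006,0,0,9.5,0.45],[-0.012,-0.03,0.006,0,0,9,0.45],[0,0,0,0,0,0,0.45],[0,0,0,0,0,0,0.45]],
  ],
)

```text
t: 15.6
tool_pos: [0.6419, -0.0004, 0.1288]
eef_rot: [3.037, -0.799, 0.013]
ft_force: [-0.7, -0.2, -0.6]
gripper_width: 0.0397
```

```bash
python3 wr.py 640 3.4 40 8.5 20 w3;  python3 plan.py 641 3.4 30 -28.8 .45 48
```

```text
wrist rect (array([641.6,   3.8,  45. ,  12.7, -29.4]), 654) mean [642.    3.5  12.1]
t 15.65 pos [ 6.419e-01 -5.000e-04  1.288e-01] psi -29.53 tilt [ 0.008 -0.003 -1.   ] w 0.0395 F [-0.6 -0.5 -0.4] n 3 straight: [-0.0036 -0.0029  0.0988] turn -0.7
tiltfix deg [-0.05 -0.49  0.  ]
[[-0.0009,-0.001,0.0329,0,0,-0.24,0.45],[-0.0009,-0.001,0.0329,0,0,-0.24,0.45],[-0.0009,-0.001,0.0329,0,0,-0.24,0.45]]
```

View pics/w3.png

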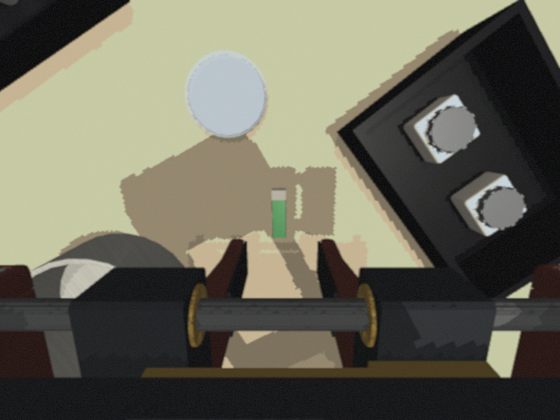

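>>> drive_tool(
  deltas=[
    [[-0.003,-0.003,0.025,0,-0.5,0,0.45],[0,0,0.03,0,0,0,0.45],[0,0,0.03,0,0,0,0.45],[0,0,0.01,0,0,0,0.45],[0,0,0,0,0,0,0.45]],
  ],
)

```text
t: 16.27
tool_pos: [0.6397, -0.0003, 0.0257]
eef_rot: [-3.037, 0.803, 0.006]
ft_force: [-1.0, -0.7, 0.8]
gripper_width: 0.0396
```

```bash
 python3 plan.py 641 3.7 11 -29.2 .45 48
```

```text
t 16.27 pos [ 6.397e-01 -3.000e-04  2.570e-02] psi -29.64 tilt [-0.004  0.001 -1.   ] w 0.0396 F [-1.  -0.7  0.8] n 1 straight: [-0.0008 -0.0041  0.0147] turn -0.4
tiltfix deg [0.05 0.23 0.  ]
[[-0.0008,-0.0041,0.0147,0,0,-0.44,0.45]]
```

>>> drive_tool(
  deltas=[
    [[-0.001,-0.004,0.008,0,0.2,-0.4,0.45],[0,0,0.006,0,0,0,0.45],[0,0,0,0,0,0,0.45]],
  ],
)

```text
t: 16.65
tool_pos: [0.6422, 0.0037, 0.0133]
eef_rot: [-3.04, 0.792, -0.005]
ft_force: [-0.6, -0.4, -0.3]
gripper_width: 0.0395
```

```bash
 python3 plan.py 641 3.7 11 -29.2 .45 48
```

```text
t 16.65 pos [0.6422 0.0037 0.0133] psi -29.21 tilt [ 0.003 -0.001 -1.   ] w 0.0395 F [-0.6 -0.4 -0.3] n 1 straight: [-0.0011  0.0006  0.0022] turn -0.0
tiltfix deg [-0.05 -0.17  0.  ]
[[-0.0011,0.0006,0.0023,0,0,-0.01,0.45]]
```

>>> drive_tool(
  deltas=[
    [[0,0.0005,0.003,0,0,0,0.05],[0,0,0,0,0,0,0.05],[0,0,0,0,0,0,0.05],[0,0,0,0,0,0,0.05],[0,0,0,0,0,0,0.05]],
  ],
)

```text
t: 17.27
tool_pos: [0.6428, 0.0033, 0.0116]
eef_rot: [-3.04, 0.792, -0.009]
ft_force: [-0.1, 0.1, -0.0]
gripper_width: 0.0123
```

```bash
 python3 plan.py 641 3.7 11 -29.2 .45 48
```

```text
t 17.27 pos [0.6428 0.0033 0.0116] psi -29.2 tilt [ 0.006 -0.001 -1.   ] w 0.0123 F [-0.1  0.1 -0. ] n 1 straight: [-0.0018  0.0005  0.0006] turn 0.0
tiltfix deg [-0.12 -0.3  -0.  ]
[[-0.0018,0.0005,0.0006,0,0,0.0,0.45]]
```

>>> drive_tool(
  deltas=[
    [[0,0,-0.03,0,0,0,0.05],[0,0,-0.05,0,0,0,0.05],[0,0,-0.04,0,0,0,0.05],[0,0,0,0,0,0,0.05]],
  ],
)

```text
t: 17.77
tool_pos: [0.6414, 0.0033, 0.1336]
eef_rot: [-3.04, 0.792, -0.005]
ft_force: [0.7, 0.2, -1.2]
gripper_width: 0.0126
```

```bash
 python3 plan.py 638 149 130 0 .05 48
```

```text
t 17.77 pos [0.6414 0.0033 0.1336] psi -29.2 tilt [ 0.003 -0.001 -1.   ] w 0.0126 F [ 0.7  0.2 -1.2] n 4 straight: [-0.074  -0.1255  0.0035] turn -29.2
tiltfix deg [-0.05 -0.16 -0.  ]
[[-0.0185,-0.0314,0.0009,0,0,-7.3,0.05],[-0.0144,-0.0335,0.0009,0,0,-7.3,0.05],[-0.01,-0.035,0.0009,0,0,-7.3,0.05],[-0.0055,-0.036,0.0009,0,0,-7.3,0.05]]
```

>>> drive_tool(
  deltas=[
    [[-0.018,-0.031,0,0,0,-7.3,0.05],[-0.014,-0.033,0,0,0,-7.3,0.05],[-0.01,-0.035,0,0,0,-7.3,0.05],[-0.005,-0.03,0,0,0,-7.3,0.05],[0,0,0,0,0,0,0.05],[0,0,0,0,0,0,0.05]],
  ],
)

```text
t: 18.52
tool_pos: [0.6347, 0.1438, 0.1232]
eef_rot: [3.138, 0.019, -0.013]
ft_force: [-0.8, 0.5, -0.2]
gripper_width: 0.012
```

```bash
 python3 wr.py 638 183 90 55 75 w4; python3 plan.py 638 149 130 0 .05 48
```

```text
wrist rect (array([647.5, 181.4, 139.2, 120.7,  78. ]), 3509) mean [664.6 195.4  63.3]
t 18.57 pos [0.6347 0.1437 0.1232] psi 0.69 tilt [-0.009 -0.003 -1.   ] w 0.0123 F [-0.2 -0.5 -1.3] n 1 straight: [ 0.0033 -0.0052 -0.0069] turn 0.7
tiltfix deg [0.15 0.5  0.  ]
[[0.0034,-0.0052,-0.0068,0,0,0.69,0.05]]
```

View pics/w4.png

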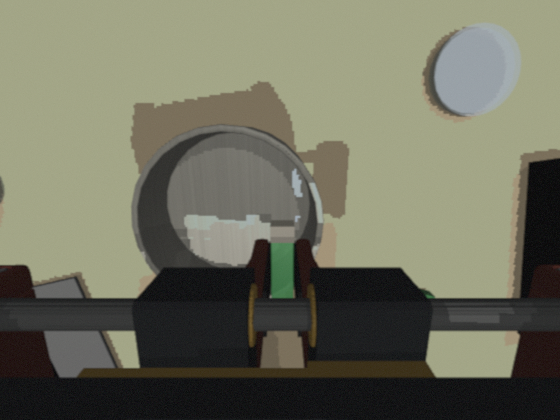

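>>> drive_tool(
  deltas=[
    [[0.003,-0.005,0.005,0.1,0.5,0.7,0.05],[0,0,0.025,0,0,0,0.05],[0,0,0.03,0,0,0,0.05],[0,0,0.02,0,0,0,0.05],[0,0,0,0,0,0,0.05],[0,0,0,0,0,0,0.05]],
  ],
)

```text
t: 19.32
tool_pos: [0.6396, 0.1452, 0.0411]
eef_rot: [3.141, -0.018, 0.006]
ft_force: [-0.2, 0.1, -0.0]
gripper_width: 0.0122
```

```bash
 python3 plan.py 638.5 149 18.5 0 .05 48
```

```text
t 19.32 pos [0.6396 0.1452 0.0411] psi -0.66 tilt [ 0.004 -0.001 -1.   ] w 0.0122 F [-0.2  0.1 -0. ] n 1 straight: [-0.0012 -0.0038  0.0226] turn -0.7
tiltfix deg [ 0.04 -0.22  0.  ]
[[-0.0012,-0.0038,0.0226,0,0,-0.66,0.05]]
```

>>> drive_tool(
  deltas=[
    [[-0.001,-0.004,0.008,0,-0.2,-0.6,0.05],[0,0,0.01,0,0,0,0.05],[0,0,0.003,0,0,0,0.05],[0,0,0,0,0,0,0.05]],
  ],
)

```text
t: 19.82
tool_pos: [0.64, 0.1499, 0.0213]
eef_rot: [-3.142, 0.001, -0.006]
ft_force: [0.2, -0.2, -0.1]
gripper_width: 0.0121
```

```bash
 python3 plan.py 638.5 149 18.5 0 .05 48
```

```text
t 19.82 pos [0.64   0.1499 0.0213] psi -0.02 tilt [ 0.004  0.    -1.   ] w 0.0121 F [ 0.2 -0.2 -0.1] n 1 straight: [-0.0015  0.0009  0.0028] turn -0.0
tiltfix deg [-0.   -0.24 -0.  ]
[[-0.0015,0.0009,0.0028,0,0,-0.02,0.05]]
```

>>> drive_tool(
  deltas=[
    [[-0.001,0.001,0.003,0,0,0,0.05],[0,0,0,0,0,0,0.05],[0,0,0,0,0,0,0.23],[0,0,0,0,0,0,0.23],[0,0,0,0,0,0,0.23],[0,0,-0.03,0,0,0,0.23],[0,0,-0.05,0,0,0,0.23],[0,0,-0.04,0,0,0,0.23]],
  ],
)

```text
t: 20.82
tool_pos: [0.6364, 0.1483, 0.1365]
eef_rot: [3.14, -0.001, -0.007]
ft_force: [0.0, 0.0, 1.2]
gripper_width: 0.0204
```

```bash
python3 top.py|grep cuv; python3 plan.py 530 5.9 125 -15 .45 48
```

```text
cuvA none
cuvB [528.7   5.9  44.   12.7 -14.9] 100
cuvC none
t 20.88 pos [0.6383 0.1487 0.1433] psi -0.03 tilt [ 0.004  0.    -1.   ] w 0.0202 F [-0.7  0.1  3.7] n 4 straight: [-0.1083  0.1428  0.0178] turn 15.0
tiltfix deg [-0.   -0.24 -0.  ]
[[-0.027,0.0357,0.0046,0,0,3.74,0.45],[-0.0247,0.0374,0.0046,0,0,3.74,0.45],[-0.0222,0.0389,0.0046,0,0,3.74,0.45],[-0.0196,0.0403,0.0046,0,0,3.74,0.45]]
```

>>> drive_tool(
  deltas=[
    [[-0.027,0.036,0.003,0,0,3.7,0.45],[-0.025,0.037,0.004,0,0,3.7,0.45],[-0.022,0.037,0.004,0,0,3.7,0.45],[-0.018,0.03,0.004,0,0,3.7,0.45],[0,0,0,0,0,0,0.45],[0,0,0,0,0,0,0.45]],
  ],
)

```text
t: 21.62
tool_pos: [0.5327, 0.0152, 0.1288]
eef_rot: [-3.112, 0.415, -0.018]
ft_force: [-0.4, 0.2, -0.5]
gripper_width: 0.0394
```

```bash
python3 wr.py 530 5.9 40 8.5 20;python3 top.py|grep cuv; python3 plan.py 530 5.9 11 -15 .45 48
```

```text
wrist rect (array([530.5,   6. ,  45.3,  12.1, -14.8]), 676) mean [531.    6.   12.1]
cuvA [422.2 197.4  45.1  12.8  74.5] 110
cuvB [5.13e+02 1.11e+01 1.18e+01 9.50e+00 3.00e-01] 23
cuvC none
t 21.73 pos [0.5328 0.0155 0.1287] psi -15.16 tilt [ 0.011  0.    -1.   ] w 0.0394 F [ 0.9  0.3 -0.5] n 3 straight: [-0.0014  0.0104  0.1176] turn -0.2
tiltfix deg [-0.18 -0.59  0.  ]
[[-0.0001,0.0033,0.0392,0,0,-0.05,0.45],[-0.0001,0.0033,0.0392,0,0,-0.05,0.45],[-0.0001,0.0033,0.0392,0,0,-0.05,0.45]]
```

>>> drive_tool(
  deltas=[
    [[0,0.01,0.02,-0.2,-0.6,0,0.45],[0,0,0.03,0,0,0,0.45],[0,0,0.03,0,0,0,0.45],[0,0,0.015,0,0,0,0.45],[0,0,0,0,0,0,0.45],[0,0,0,0,0,0,0.45]],
  ],
)

```text
t: 22.48
tool_pos: [0.5306, 0.006, 0.0265]
eef_rot: [3.114, -0.407, -0.008]
ft_force: [0.6, 0.1, -0.1]
gripper_width: 0.0398
```

```bash
python3 plan.py 530 6 11 -14.8 .45 48
```

```text
t 22.48 pos [0.5306 0.006  0.0265] psi -14.9 tilt [-0.005 -0.001 -1.   ] w 0.0398 F [ 0.6  0.1 -0.1] n 1 straight: [-0.0005  0.0002  0.0155] turn -0.1
tiltfix deg [0.11 0.27 0.  ]
[[-0.0006,0.0002,0.0155,0,0,-0.1,0.45]]
```

>>> drive_tool(
  deltas=[
    [[0,0,0.01,0,0.2,0,0.45],[0,0,0.006,0,0,0,0.45],[0,0,0,0,0,0,0.05],[0,0,0,0,0,0,0.05],[0,0,0,0,0,0,0.05],[0,0,0,0,0,0,0.05],[0,0,0,0,0,0,0.05]],
  ],
)

```text
t: 23.35
tool_pos: [0.5325, 0.0059, 0.0125]
eef_rot: [3.114, -0.407, 0.006]
ft_force: [-0.5, -0.7, -0.4]
gripper_width: 0.0122
```

```bash
python3 plan.py 530 6 11 -14.8 .45 48
```

```text
t 23.35 pos [0.5325 0.0059 0.0125] psi -14.89 tilt [ 0.004 -0.002 -1.   ] w 0.0122 F [-0.5 -0.7 -0.4] n 1 straight: [-0.0024  0.0005  0.0015] turn -0.1
tiltfix deg [ 0.05 -0.24  0.  ]
[[-0.0024,0.0005,0.0015,0,0,-0.09,0.45]]
```

>>> drive_tool(
  deltas=[
    [[0,0,-0.03,0,0,0,0.05],[0,0,-0.05,0,0,0,0.05],[0,0,-0.04,0,0,0,0.05],[0,0,0,0,0,0,0.05]],
  ],
)

```text
t: 23.85
tool_pos: [0.5313, 0.0062, 0.1348]
eef_rot: [3.114, -0.407, 0.003]
ft_force: [-0.3, 0.2, -0.5]
gripper_width: 0.0121
```

```bash
python3 plan.py 638.5 183 130 0 .05 48
```

```text
t 23.85 pos [0.5313 0.0062 0.1348] psi -14.89 tilt [ 0.001 -0.002 -1.   ] w 0.0121 F [-0.3  0.2 -0.5] n 5 straight: [ 0.0582 -0.1984  0.0046] turn -14.9
tiltfix deg [ 0.07 -0.11 -0.  ]
[[0.0116,-0.0397,0.001,0,0,-2.98,0.05],[0.0137,-0.039,0.001,0,0,-2.98,0.05],[0.0157,-0.0383,0.001,0,0,-2.98,0.05],[0.0177,-0.0374,0.001,0,0,-2.98,0.05],[0.0196,-0.0364,0.001,0,0,-2.98,0.05]]
```

>>> drive_tool(
  deltas=[
    [[0.012,-0.04,0,0,0,-3,0.05],[0.014,-0.039,0,0,0,-3,0.05],[0.016,-0.038,0,0,0,-3,0.05],[0.018,-0.036,0,0,0,-3,0.05],[0.018,-0.028,0,0,0,-3,0.05],[0,0,0,0,0,0,0.05],[0,0,0,0,0,0,0.05]],
  ],
)

```text
t: 24.72
tool_pos: [0.6368, 0.1767, 0.1218]
eef_rot: [3.136, 0.012, -0.019]
ft_force: [-0.3, -0.5, -0.8]
gripper_width: 0.0123
```

```bash
python3 plan.py 638.5 183 18.5 0 .05 48
```

```text
t 24.73 pos [0.6368 0.1767 0.1218] psi 0.44 tilt [-0.012 -0.005 -1.   ] w 0.0123 F [-0.3 -0.5 -0.8] n 3 straight: [ 0.003  -0.0069  0.1033] turn 0.4
tiltfix deg [0.31 0.69 0.  ]
[[0.0006,-0.0021,0.0344,0,0,0.15,0.05],[0.0006,-0.0021,0.0344,0,0,0.15,0.05],[0.0006,-0.0021,0.0344,0,0,0.15,0.05]]
```

>>> drive_tool(
  deltas=[
    [[0.002,-0.006,0.005,0.3,0.7,0.4,0.05],[0,0,0.025,0,0,0,0.05],[0,0,0.03,0,0,0,0.05],[0,0,0.02,0,0,0,0.05],[0,0,0,0,0,0,0.05],[0,0,0,0,0,0,0.05]],
  ],
)

```text
t: 25.48
tool_pos: [0.6382, 0.1798, 0.0406]
eef_rot: [-3.141, 0.011, -0.007]
ft_force: [0.1, -0.4, -1.1]
gripper_width: 0.0122
```

```bash
python3 wr.py 638 149 22 13 25 w5; python3 plan.py 638.5 183 18.5 0 .05 48
```

```text
wrist rect (array([6.430e+02, 1.487e+02, 3.390e+01, 1.330e+01, 4.000e-01]), 1114) mean [643.2 149.2  17.9]
t 25.52 pos [0.6382 0.1798 0.0406] psi -0.39 tilt [ 0.005  0.001 -1.   ] w 0.012 F [ 0.9  0.1 -0.9] n 1 straight: [ 0.0001 -0.0032  0.0221] turn -0.4
tiltfix deg [-0.06 -0.27  0.  ]
[[0.0002,-0.0032,0.0221,0,0,-0.39,0.05]]
```

View pics/w5.png

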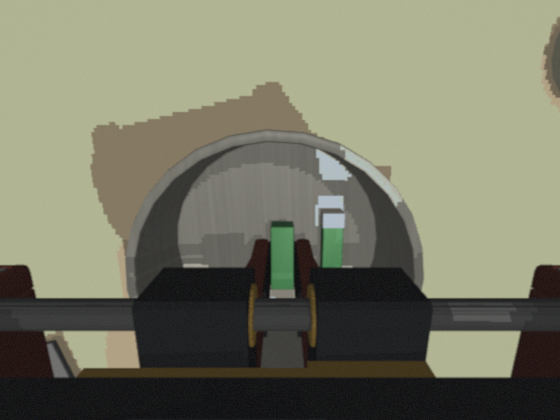

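>>> drive_tool(
  deltas=[
    [[0,-0.004,0.008,0,-0.2,-0.4,0.05],[0,0,0.01,0,0,0,0.05],[0,0,0.003,0,0,0,0.05],[0,0,0,0,0,0,0.05]],
  ],
)

```text
t: 26.02
tool_pos: [0.6394, 0.1846, 0.0202]
eef_rot: [-3.14, -0.002, -0.006]
ft_force: [-0.3, -0.3, -0.3]
gripper_width: 0.0127
```

```bash
python3 plan.py 638.5 184 18.5 0 .05 48
```

```text
t 26.02 pos [0.6394 0.1846 0.0202] psi 0.06 tilt [ 0.004  0.002 -1.   ] w 0.0127 F [-0.3 -0.3 -0.3] n 1 straight: [-0.0009  0.0006  0.0017] turn 0.1
tiltfix deg [-0.1  -0.23  0.  ]
[[-0.0009,0.0006,0.0017,0,0,0.06,0.05]]
```

>>> drive_tool(
  deltas=[
    [[0,0,0.002,0,0,0,0.05],[0,0,0,0,0,0,0.05],[0,0,0,0,0,0,0.23],[0,0,0,0,0,0,0.23],[0,0,0,0,0,0,0.23],[0,0,-0.03,0,0,0,0.23],[0,0,-0.05,0,0,0,0.23],[0,0,-0.04,0,0,0,0.23]],
  ],
)

```text
t: 27.02
tool_pos: [0.6367, 0.1837, 0.136]
eef_rot: [3.141, 0.001, -0.008]
ft_force: [0.9, 0.3, -0.1]
gripper_width: 0.0202
```

```bash
python3 plan.py 423.5 197.4 125 74.7 .45 48
```

```text
t 27.02 pos [0.6367 0.1837 0.136 ] psi 0.05 tilt [-0.005 -0.    -1.   ] w 0.0202 F [ 0.9  0.3 -0.1] n 8 straight: [-0.2132 -0.0138  0.012 ] turn -74.7
tiltfix deg [0.02 0.28 0.  ]
[[-0.0267,-0.0017,0.0014,0,0,-9.33,0.45],[-0.026,-0.006,0.0014,0,0,-9.33,0.45],[-0.0247,-0.0102,0.0014,0,0,-9.33,0.45],[-0.0227,-0.014,0.0014,0,0,-9.33,0.45],[-0.0201,-0.0175,0.0014,0,0,-9.33,0.45],[-0.017,-0.0206,0.0014,0,0,-9.33,0.45],[-0.0135,-0.0231,0.0014,0,0,-9.33,0.45],[-0.0096,-0.0249,0.0014,0,0,-9.33,0.45]]
```

>>> drive_tool(
  deltas=[
    [[-0.027,-0.002,0.001,0,0.3,-9.3,0.45],[-0.026,-0.006,0.001,0,0,-9.3,0.45],[-0.025,-0.01,0.001,0,0,-9.3,0.45],[-0.023,-0.014,0.001,0,0,-9.3,0.45],[-0.02,-0.018,0.001,0,0,-9.3,0.45],[-0.017,-0.021,0.001,0,0,-9.3,0.45],[-0.013,-0.023,0.001,0,0,-9.3,0.45],[-0.008,-0.018,0.001,0,0,-9.3,0.45]],
  ],
)

```text
t: 28.02
tool_pos: [0.4266, 0.1944, 0.133]
eef_rot: [2.458, 1.948, 0.019]
ft_force: [0.1, 0.1, 1.4]
gripper_width: 0.0397
```

>>> drive_tool(
  deltas=[
    [[0,0,0,0,0,0,0.45],[0,0,0,0,0,0,0.45]],
  ],
)

```text
t: 28.28
tool_pos: [0.4264, 0.1946, 0.1336]
eef_rot: [2.46, 1.944, 0.022]
ft_force: [0.1, -0.3, 0.5]
gripper_width: 0.0393
```

```bash
python3 wr.py 423 197 40 8.5 20; python3 plan.py 423.5 197.4 11 74.7 .45 48
```

```text
wrist rect (array([423.2, 197.6,  45.6,  12.5,  74.7]), 649) mean [423.4 198.2  12. ]
t 28.32 pos [0.4265 0.1946 0.1336] psi 76.65 tilt [ 0.014  0.004 -1.   ] w 0.0397 F [-0.4 -1.   1. ] n 3 straight: [ 0.0012 -0.0051  0.1225] turn 1.9
tiltfix deg [ 0.74 -0.41  0.  ]
[[0.0007,-0.0012,0.0409,0,0,0.65,0.45],[0.0007,-0.0012,0.0409,0,0,0.65,0.45],[0.0007,-0.0012,0.0409,0,0,0.65,0.45]]
```

>>> drive_tool(
  deltas=[
    [[0.002,-0.003,0.025,0.7,-0.4,1.9,0.45],[0,0,0.03,0,0,0,0.45],[0,0,0.03,0,0,0,0.45],[0,0,0.015,0,0,0,0.45],[0,0,0,0,0,0,0.45],[0,0,0,0,0,0,0.45]],
  ],
)

```text
t: 29.08
tool_pos: [0.4288, 0.1974, 0.0328]
eef_rot: [2.507, 1.891, 0.005]
ft_force: [0.1, 0.2, -0.3]
gripper_width: 0.0391
```

```bash
python3 plan.py 423 197.5 11 74.7 .45 48
```

```text
t 29.07 pos [0.4288 0.1974 0.0328] psi 74.07 tilt [ 0.004  0.001 -1.   ] w 0.0391 F [ 0.1  0.2 -0.3] n 1 straight: [-0.0016 -0.0057  0.0218] turn -0.6
tiltfix deg [ 0.18 -0.11  0.  ]
[[-0.0015,-0.0056,0.0218,0,0,-0.63,0.45]]
```

>>> drive_tool(
  deltas=[
    [[-0.001,-0.006,0.008,0.1,0,-0.6,0.45],[0,0,0.008,0,0,0,0.45],[0,0,0.005,0,0,0,0.45],[0,0,0,0,0,0,0.45]],
  ],
)

```text
t: 29.58
tool_pos: [0.4236, 0.1988, 0.0127]
eef_rot: [2.497, 1.905, 0.009]
ft_force: [-0.2, 0.6, 0.7]
gripper_width: 0.0399
```

```bash
python3 plan.py 423 197.5 11 74.7 .45 48
```

```text
t 29.57 pos [0.4236 0.1988 0.0127] psi 74.7 tilt [ 0.005  0.003 -1.   ] w 0.0399 F [-0.2  0.6  0.7] n 1 straight: [-0.0014 -0.0003  0.0017] turn 0.0
tiltfix deg [ 0.25 -0.24 -0.  ]
[[-0.0014,-0.0003,0.0017,0,0,0.0,0.45]]
```

>>> drive_tool(
  deltas=[
    [[-0.001,0,0.001,0,0,0,0.05],[0,0,0,0,0,0,0.05],[0,0,0,0,0,0,0.05],[0,0,0,0,0,0,0.05],[0,0,0,0,0,0,0.05],[0,0,-0.03,0,0,0,0.05],[0,0,-0.05,0,0,0,0.05],[0,0,-0.04,0,0,0,0.05]],
  ],
)

```text
t: 30.58
tool_pos: [0.4206, 0.1965, 0.1307]
eef_rot: [-2.496, -1.905, 0.003]
ft_force: [1.5, -0.2, 0.2]
gripper_width: 0.0122
```

```bash
python3 plan.py 638.5 218 140 0 .05 48
```

```text
t 30.57 pos [0.4206 0.1965 0.1307] psi 74.69 tilt [-0.002 -0.    -1.   ] w 0.0122 F [ 1.5 -0.2  0.2] n 8 straight: [ 0.0782  0.2045 -0.0098] turn 74.7
tiltfix deg [-0.13  0.04  0.  ]
[[0.0098,0.0256,-0.0012,0,0,9.34,0.05],[0.0138,0.0236,-0.0012,0,0,9.34,0.05],[0.0174,0.0211,-0.0012,0,0,9.34,0.05],[0.0206,0.018,-0.0012,0,0,9.34,0.05],[0.0233,0.0144,-0.0012,0,0,9.34,0.05],[0.0253,0.0104,-0.0012,0,0,9.34,0.05],[0.0267,0.0062,-0.0012,0,0,9.34,0.05],[0.0273,0.0018,-0.0012,0,0,9.34,0.05]]
```

>>> drive_tool(
  deltas=[
    [[0.01,0.026,-0.001,0,0,9.3,0.05],[0.014,0.024,-0.001,0,0,9.3,0.05],[0.017,0.021,-0.001,0,0,9.3,0.05],[0.021,0.018,-0.001,0,0,9.3,0.05],[0.023,0.014,-0.001,0,0,9.3,0.05],[0.025,0.01,-0.001,0,0,9.3,0.05],[0.027,0.006,-0.001,0,0,9.3,0.05],[0.02,0.002,0,0,0,9.3,0.05]],
  ],
)

```text
t: 31.58
tool_pos: [0.6398, 0.2161, 0.1445]
eef_rot: [-3.137, 0.056, -0.01]
ft_force: [0.7, 0.3, 1.8]
gripper_width: 0.0121
```

>>> drive_tool(
  deltas=[
    [[0,0,0,0,0,0,0.05],[0,0,0,0,0,0,0.05]],
  ],
)

```text
t: 31.82
tool_pos: [0.64, 0.2159, 0.1433]
eef_rot: [-3.138, 0.051, -0.007]
ft_force: [-0.8, 0.4, -0.1]
gripper_width: 0.0122
```

```bash
python3 wr.py 638 218 22 13 25 w6;python3 plan.py 638.5 218 18.5 0 .05 48
```

```text
wrist rect None mean [nan nan nan]
t 31.88 pos [0.6399 0.2159 0.1432] psi -1.89 tilt [ 0.005  0.003 -1.   ] w 0.0122 F [-0.4 -0.2 -0.8] n 3 straight: [-0.002  -0.0017  0.1247] turn -1.9
tiltfix deg [-0.19 -0.27 -0.  ]
[[-0.0005,-0.0007,0.0416,0,0,-0.63,0.05],[-0.0005,-0.0007,0.0416,0,0,-0.63,0.05],[-0.0005,-0.0007,0.0416,0,0,-0.63,0.05]]wr.py:8: RuntimeWarning: Mean of empty slice.
  print("wrist rect",rect(P,d,(x,y),r,z0,z1),"mean",(X.mean(0)*1000).round(1))
  ret = um.true_divide(
```

View pics/w6.png

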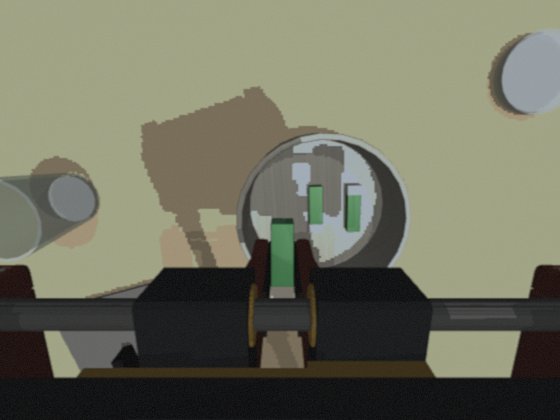

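>>> drive_tool(
  deltas=[
    [[-0.002,-0.002,0.015,-0.2,-0.3,-1.9,0.05],[0,0,0.03,0,0,0,0.05],[0,0,0.035,0,0,0,0.05],[0,0,0.02,0,0,0,0.05],[0,0,0,0,0,0,0.05],[0,0,0,0,0,0,0.05]],
  ],
)

```text
t: 32.62
tool_pos: [0.6351, 0.2192, 0.04]
eef_rot: [3.141, 0.021, -0.001]
ft_force: [0.3, -0.5, 0.5]
gripper_width: 0.0123
```

```bash
python3 plan.py 638.5 217.5 18.5 0 .05 48
```

```text
t 32.62 pos [0.6351 0.2192 0.04  ] psi 0.78 tilt [-0.001 -0.    -1.   ] w 0.0123 F [ 0.3 -0.5  0.5] n 1 straight: [0.0034 0.0017 0.0215] turn 0.8
tiltfix deg [0.01 0.03 0.  ]
[[0.0034,0.0017,0.0215,0,0,0.78,0.05]]
```

>>> drive_tool(
  deltas=[
    [[0.003,0.002,0.008,0,0,0.8,0.05],[0,0,0.01,0,0,0,0.05],[0,0,0.003,0,0,0,0.05],[0,0,0,0,0,0,0.05]],
  ],
)

```text
t: 33.12
tool_pos: [0.64, 0.2174, 0.0207]
eef_rot: [-3.14, 0.002, -0.006]
ft_force: [-0.7, -0.1, 0.4]
gripper_width: 0.0121
```

```bash
python3 plan.py 638.5 217.5 18.5 0 .05 48
```

```text
t 33.12 pos [0.64   0.2174 0.0207] psi -0.07 tilt [ 0.004  0.001 -1.   ] w 0.0121 F [-0.7 -0.1  0.4] n 1 straight: [-0.0015 -0.0001  0.0022] turn -0.1
tiltfix deg [-0.06 -0.23  0.  ]
[[-0.0015,-0.0001,0.0022,0,0,-0.07,0.05]]
```

>>> drive_tool(
  deltas=[
    [[-0.001,0,0.003,0,0,0,0.05],[0,0,0,0,0,0,0.05],[0,0,0,0,0,0,0.23],[0,0,0,0,0,0,0.23],[0,0,0,0,0,0,0.23],[0,0,-0.03,0,0,0,0.23],[0,0,-0.05,0,0,0,0.23],[0,0,-0.04,0,0,0,0.23]],
  ],
)

```text
t: 34.12
tool_pos: [0.6361, 0.2167, 0.1352]
eef_rot: [3.14, -0.002, -0.008]
ft_force: [-0.4, -0.4, -0.5]
gripper_width: 0.0202
```

```bash
python3 plan.py 464 380.8 150 14 .45 48
```

```text
t 34.12 pos [0.6361 0.2167 0.1352] psi -0.06 tilt [-0.005 -0.002 -1.   ] w 0.0202 F [-0.4 -0.4 -0.5] n 5 straight: [-0.1724 -0.1639 -0.0141] turn -14.1
tiltfix deg [0.09 0.3  0.  ]
[[-0.0345,-0.0328,-0.003,0,0,-2.81,0.45],[-0.0328,-0.0344,-0.003,0,0,-2.81,0.45],[-0.0311,-0.036,-0.003,0,0,-2.81,0.45],[-0.0293,-0.0375,-0.003,0,0,-2.81,0.45],[-0.0274,-0.0389,-0.003,0,0,-2.81,0.45]]
```

>>> drive_tool(
  deltas=[
    [[-0.035,-0.033,-0.003,0,0.3,-2.8,0.5],[-0.033,-0.034,-0.003,0,0,-2.8,0.5],[-0.031,-0.036,-0.003,0,0,-2.8,0.5],[-0.029,-0.036,-0.003,0,0,-2.8,0.5],[-0.022,-0.03,-0.003,0,0,-2.8,0.5],[0,0,0,0,0,0,0.5],[0,0,0,0,0,0,0.5]],
  ],
)

```text
t: 35.0
tool_pos: [0.4686, 0.3754, 0.1563]
eef_rot: [-3.116, -0.39, -0.017]
ft_force: [0.4, 0.5, 0.5]
gripper_width: 0.0438
```

```bash
python3 - <<'E'
from top import *
p,d,P,c=shot("wrist","w7")
print("handle",rect(P,d,(.463,.381),.08,.025,.045)); print("lid",rect(P,d,(.463,.381),.125,.009,.045))
E
python3 top.py top t3|grep -v lidx; python3 plan.py 464 380.8 24 14 .45 48
```

```text
handle (array([464.1, 382.1,  59.3,  11.9,  14.2]), 838)
lid (array([463.4, 382. , 180. , 130.3,  14.1]), 20514)
bench z 0.00034278865819431514
pot0 none
pot1 none
cuvA none
cuvB none
cuvC none
bin [ 599.5 -156.4  180.2  131.9    8.8] 821
can [636.6 182.4 138.4 138.1 -32.9] 474
binlid [462.6 381.5 179.8 131.8  14.2] 3137
binhandle [452.7 385.9  46.7  23.5  59. ] 105
canlid [ 447.  -375.   139.2  131.2   82. ] 2621
canknob [ 443.8 -373.6   20.4   20.3   18.4] 91
t 35.1 pos [0.469  0.3751 0.1562] psi 14.2 tilt [ 0.01   0.003 -1.   ] w 0.0437 F [-0.8 -0.3 -0.2] n 3 straight: [-0.0048 -0.0067  0.1322] turn 0.2
tiltfix deg [-0.01 -0.61 -0.  ]
[[-0.0011,-0.0023,0.0441,0,0,0.07,0.45],[-0.0011,-0.0023,0.0441,0,0,0.07,0.45],[-0.0012,-0.0023,0.0441,0,0,0.07,0.45]]
```

View pics/w7.png

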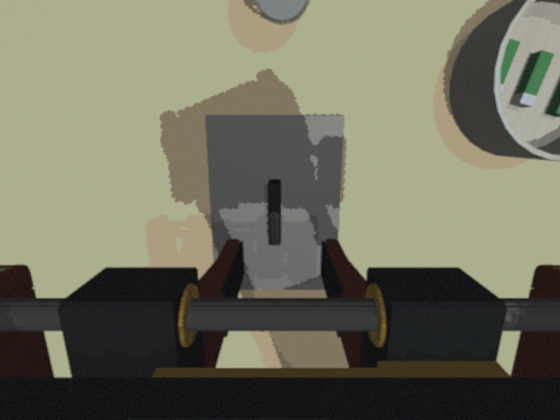

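View pics/t3.png

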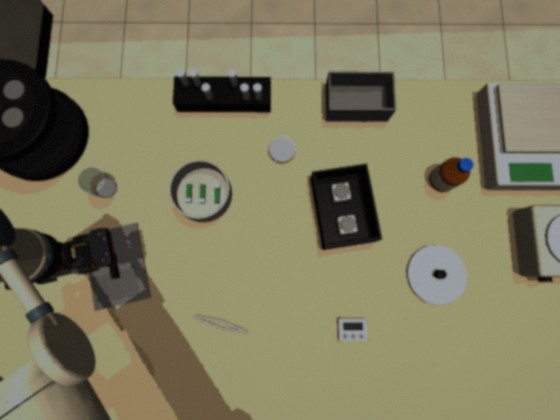

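>>> drive_tool(
  deltas=[
    [[-0.003,-0.007,0.03,0,-0.6,0,0.5],[-0.001,0,0.035,0,0,0,0.5],[0,0,0.03,0,0,0,0.5],[0,0,0.012,0,0,0,0.5],[0,0,0,0,0,0,0.5],[0,0,0,0,0,0,0.5]],
  ],
)

```text
t: 35.85
tool_pos: [0.4695, 0.3771, 0.0481]
eef_rot: [-3.119, -0.372, -0.005]
ft_force: [-0.1, 0.5, 0.9]
gripper_width: 0.0439
```

```bash
python3 plan.py 463.5 381.6 25 14.1 .45 48
```

```text
t 35.85 pos [0.4695 0.3771 0.0481] psi 13.61 tilt [ 0.003  0.001 -1.   ] w 0.0439 F [-0.1  0.5  0.9] n 1 straight: [-0.0049 -0.0058  0.0231] turn -0.5
tiltfix deg [-0.02 -0.18  0.  ]
[[-0.0048,-0.0058,0.0231,0,0,-0.49,0.45]]
```

>>> drive_tool(
  deltas=[
    [[-0.005,-0.006,0.01,0,-0.2,-0.5,0.5],[0,0,0.008,0,0,0,0.5],[0,0,0.004,0,0,0,0.5],[0,0,0,0,0,0,0.5]],
  ],
)

```text
t: 36.35
tool_pos: [0.4638, 0.3831, 0.0272]
eef_rot: [-3.115, -0.387, -0.005]
ft_force: [0.1, 1.1, 0.3]
gripper_width: 0.0438
```

```bash
python3 plan.py 463.5 381.6 25 14.1 .45 48
```

```text
t 36.35 pos [0.4638 0.3831 0.0272] psi 14.17 tilt [ 0.003  0.003 -1.   ] w 0.0438 F [0.1 1.1 0.3] n 1 straight: [-0.0007  0.0014  0.0022] turn 0.1
tiltfix deg [-0.11 -0.18 -0.  ]
[[-0.0007,0.0014,0.0022,0,0,0.07,0.45]]
```

>>> drive_tool(
  deltas=[
    [[-0.001,0.001,0.002,0,0,0,0.5],[0,0,0,0,0,0,0.05],[0,0,0,0,0,0,0.05],[0,0,0,0,0,0,0.05],[0,0,0,0,0,0,0.05],[0,0,0,0,0,0,0.05],[0,0,0,0,0,0,0.05]],
  ],
  grip_force=45,
)

```text
t: 37.22
tool_pos: [0.4634, 0.3819, 0.0258]
eef_rot: [-3.115, -0.387, -0.006]
ft_force: [-0.7, 0.0, -0.5]
gripper_width: 0.0115
```

```bash
python3 plan.py 463.5 381.6 25 14.1 .45 48; python3 wr.py 463 381 125 9 16
```

```text
t 37.23 pos [0.4634 0.3819 0.0258] psi 14.16 tilt [ 0.004  0.003 -1.   ] w 0.0115 F [-0.7  0.  -0.5] n 1 straight: [-0.      0.0003  0.0008] turn 0.1
tiltfix deg [-0.12 -0.24  0.  ]
[[-0.0,0.0003,0.0008,0,0,0.06,0.45]]
wrist rect (array([468.5, 383.2, 170. , 130.6,  14.2]), 40217) mean [505.1 392.4  11.6]
```

>>> drive_tool(
  deltas=[
    [[0,0,-0.015,0,0,0,0.05],[0,0,-0.03,0,0,0,0.05],[0,0,-0.045,0,0,0,0.05],[0,0,-0.05,0,0,0,0.05],[0,0,-0.02,0,0,0,0.05],[0,0,0,0,0,0,0.05]],
  ],
)

```text
t: 38.02
tool_pos: [0.4617, 0.3807, 0.1924]
eef_rot: [-3.116, -0.387, -0.002]
ft_force: [0.2, 0.6, -3.0]
gripper_width: 0.0118
```

```bash
python3 plan.py 600 -156 170 8.9 .05 45; python3 - <<'E'
from h import *
shot("wrist","w8")
E
```

```text
t 38.02 pos [0.4617 0.3807 0.1924] psi 14.16 tilt [ 0.001  0.002 -1.   ] w 0.0118 F [ 0.2  0.6 -3. ] n 13 straight: [0.0027 0.5543 0.0216] turn 5.3
tiltfix deg [-0.08 -0.09  0.  ]
[[0.0002,0.0426,0.0017,0,0,0.4,0.05],[0.0005,0.0426,0.0017,0,0,0.4,0.05],[0.0008,0.0426,0.0017,0,0,0.4,0.05],[0.0011,0.0426,0.0017,0,0,0.4,0.05],[0.0014,0.0426,0.0017,0,0,0.4,0.05],[0.0017,0.0426,0.0017,0,0,0.4,0.05],[0.002,0.0426,0.0017,0,0,0.4,0.05],[0.0023,0.0426,0.0017,0,0,0.4,0.05],[0.0026,0.0426,0.0017,0,0,0.4,0.05],[0.0029,0.0425,0.0017,0,0,0.4,0.05],[0.0032,0.0425,0.0017,0,0,0.4,0.05],[0.0035,0.0425,0.0017,0,0,0.4,0.05],[0.0038,0.0425,0.0017,0,0,0.4,0.05]]
```

View pics/w8.png

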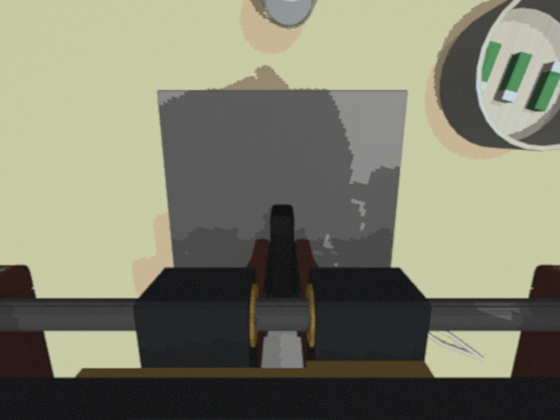

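>>> drive_tool(
  deltas=[
    [[0,0.02,0,0,0,0,0.05],[0,0.035,0,0,0,0,0.05],[0,0.042,0,0,0,0,0.05],[0,0.042,0,0,0,0,0.05],[0,0.042,0,0,0,0,0.05],[0,0.042,0,0,0,0,0.05],[0,0.042,0,0,0,0,0.05],[0,0.042,0,0,0,0,0.05]],
  ],
)

```text
t: 39.08
tool_pos: [0.533, 0.0665, 0.177]
eef_rot: [3.11, 0.389, -0.034]
ft_force: [1.0, -0.5, -2.1]
gripper_width: 0.012
```

```bash
python3 plan.py 600 -156 170 8.9 .05 40
```

```text
t 39.08 pos [0.533  0.0665 0.177 ] psi 14.25 tilt [-0.021 -0.01  -1.   ] w 0.012 F [ 1.  -0.5 -2.1] n 6 straight: [0.0103 0.2321 0.0078] turn 5.4
tiltfix deg [0.25 1.29 0.  ]
[[0.0017,0.0387,0.0012,0,0,0.89,0.05],[0.0023,0.0387,0.0012,0,0,0.89,0.05],[0.0029,0.0386,0.0012,0,0,0.89,0.05],[0.0035,0.0386,0.0012,0,0,0.89,0.05],[0.0041,0.0385,0.0012,0,0,0.89,0.05],[0.0047,0.0384,0.0012,0,0,0.89,0.05]]
```

>>> drive_tool(
  deltas=[
    [[0.002,0.039,-0.001,0.2,1.2,0.9,0.05],[0.002,0.039,0,0,0,0.9,0.05],[0.003,0.039,0,0,0,0.9,0.05],[0.003,0.037,0,0,0,0.9,0.05],[0.004,0.03,0,0,0,0.9,0.05],[0.003,0.015,0,0,0,0.5,0.05],[0,0,0,0,0,0,0.05],[0,0,0,0,0,0,0.05]],
  ],
)

```text
t: 40.08
tool_pos: [0.5841, -0.1396, 0.1648]
eef_rot: [-3.13, -0.235, 0.035]
ft_force: [-0.9, 0.4, -2.9]
gripper_width: 0.0118
```

```bash
python3 plan.py 600 -156 170 8.9 .05 40
```

```text
t 40.08 pos [ 0.5841 -0.1396  0.1648] psi 8.59 tilt [-0.022  0.001 -1.   ] w 0.0118 F [-0.9  0.4 -2.9] n 1 straight: [ 0.0132  0.0186 -0.0055] turn -0.3
tiltfix deg [-0.23  1.25 -0.  ]
[[0.0133,0.0186,-0.0052,0,0,-0.31,0.05]]
```

>>> drive_tool(
  deltas=[
    [[0.013,0.018,0,-0.2,1.2,-0.2,0.05],[0,0,0,0,0,0,0.05],[0,0,0,0,0,0,0.05]],
  ],
)

```text
t: 40.45
tool_pos: [0.6008, -0.1543, 0.1649]
eef_rot: [-3.131, -0.246, -0.002]
ft_force: [-0.1, 0.6, -2.5]
gripper_width: 0.0115
```

```bash
python3 plan.py 600.8 -155.7 120 8.8 .05 40;python3 - <<'E'
from h import *
shot("wrist","w9")
E
```

```text
t 40.45 pos [ 0.6008 -0.1543  0.1649] psi 8.99 tilt [ 0.001  0.001 -1.   ] w 0.0115 F [-0.1  0.6 -2.5] n 2 straight: [-0.0003  0.0014  0.0449] turn 0.2
tiltfix deg [-0.02 -0.08  0.  ]
[[-0.0001,0.0007,0.0224,0,0,0.1,0.05],[-0.0001,0.0007,0.0224,0,0,0.1,0.05]]
```

View pics/w9.png

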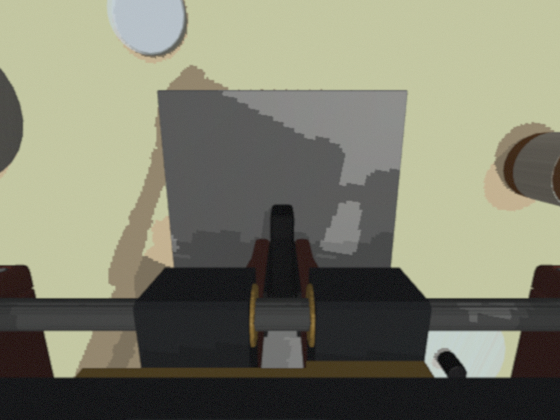

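>>> drive_tool(
  deltas=[
    [[0,0.001,0.015,0,0,0.2,0.05],[0,0,0.025,0,0,0,0.05],[0,0,0.015,0,0,0,0.05],[0,0,0,0,0,0,0.05],[0,0,0,0,0,0,0.05]],
  ],
)

```text
t: 41.12
tool_pos: [0.6006, -0.1545, 0.1064]
eef_rot: [-3.131, -0.242, -0.001]
ft_force: [0.3, 0.3, -3.2]
gripper_width: 0.0116
```

```bash
python3 plan.py 600.8 -155.7 84 8.8 .05 40; python3 top.py top t4|grep -E "bin"
```

```text
t 41.12 pos [ 0.6006 -0.1545  0.1064] psi 8.82 tilt [ 0.     0.001 -1.   ] w 0.0116 F [ 0.3  0.3 -3.2] n 1 straight: [-0.      0.0013  0.0224] turn 0.0
tiltfix deg [-0.05 -0.03 -0.  ]
[[0.0,0.0012,0.0224,0,0,0.02,0.05]]
bin [ 598.8 -154.6  180.2  159.4    8.2] 2008
binlid none
binhandle none
```

View pics/t4.png

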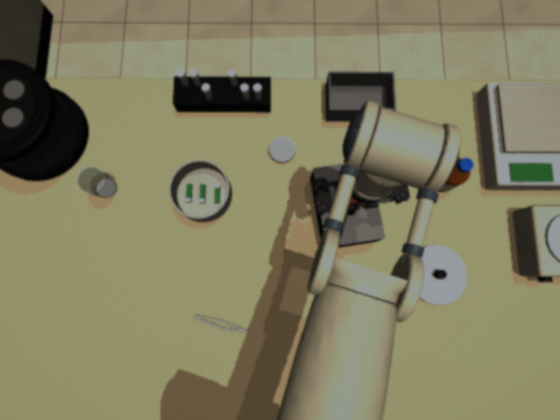

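>>> drive_tool(
  deltas=[
    [[0,0.001,0.003,0,0,0,0.05],[0,0,0.006,0,0,0,0.05],[0,0,0,0,0,0,0.05]],
  ],
)

```text
t: 41.55
tool_pos: [0.6015, -0.1559, 0.0986]
eef_rot: [3.132, 0.242, 0.005]
ft_force: [0.3, 0.0, -2.3]
gripper_width: 0.0117
```

```bash
python3 plan.py 600.8 -155.7 84 8.8 .05 40
```

```text
t 41.55 pos [ 0.6015 -0.1559  0.0986] psi 8.82 tilt [ 0.003 -0.    -1.   ] w 0.0117 F [ 0.3  0.  -2.3] n 1 straight: [-0.0008 -0.0003  0.0146] turn 0.0
tiltfix deg [ 0.03 -0.18  0.  ]
[[-0.0007,-0.0003,0.0146,0,0,0.02,0.05]]
```

>>> drive_tool(
  deltas=[
    [[-0.001,0,0.005,0,0,0,0.05],[0,0,0.005,0,0,0,0.05],[0,0,0,0,0,0,0.05]],
  ],
)

```text
t: 41.92
tool_pos: [0.6005, -0.156, 0.0879]
eef_rot: [3.132, 0.241, 0.005]
ft_force: [0.2, -0.8, -2.4]
gripper_width: 0.0115
```

```bash
python3 plan.py 600.8 -155.7 84 8.8 .05 40
```

```text
t 41.92 pos [ 0.6005 -0.156   0.0879] psi 8.82 tilt [ 0.003 -0.    -1.   ] w 0.0115 F [ 0.2 -0.8 -2.4] n 1 straight: [ 0.0004 -0.0003  0.0039] turn 0.0
tiltfix deg [ 0.03 -0.17  0.  ]
[[0.0004,-0.0003,0.0039,0,0,0.02,0.05]]
```

>>> drive_tool(
  deltas=[
    [[0,0,0.003,0,0,0,0.05],[0,0,0.002,0,0,0,0.05],[0,0,0,0,0,0,0.05]],
  ],
)

```text
t: 42.3
tool_pos: [0.6007, -0.1561, 0.0839]
eef_rot: [3.132, 0.241, 0.007]
ft_force: [-0.6, -0.2, -3.4]
gripper_width: 0.0117
```

>>> drive_tool(
  deltas=[
    [[0,0,0.0015,0,0,0,0.05],[0,0,0,0,0,0,0.05]],
  ],
)

```text
t: 42.55
tool_pos: [0.601, -0.1561, 0.0839]
eef_rot: [3.131, 0.241, 0.008]
ft_force: [0.6, -0.3, -2.4]
gripper_width: 0.0115
```

>>> drive_tool(
  deltas=[
    [[0,0,0.003,0,0,0,0.05],[0,0,0,0,0,0,0.05]],
  ],
)

```text
t: 42.8
tool_pos: [0.6013, -0.1562, 0.0842]
eef_rot: [3.13, 0.242, 0.012]
ft_force: [-0.2, 0.1, -1.7]
gripper_width: 0.0115
```

>>> drive_tool(
  deltas=[
    [[0,0,0,0,0,0,0.4],[0,0,0,0,0,0,0.4],[0,0,0,0,0,0,0.4],[0,0,-0.02,0,0,0,0.4],[0,0,-0.05,0,0,0,0.4],[0,0,-0.05,0,0,0,0.4],[0,0,0,0,0,0,0.4]],
  ],
  grip_force=20,
)

```text
t: 43.68
tool_pos: [0.6007, -0.1562, 0.2111]
eef_rot: [3.129, 0.241, 0.016]
ft_force: [0.7, -0.8, -0.5]
gripper_width: 0.0353
```

```bash
cat > flat.py <<'E'
from top import *
import sys
cam=sys.argv[1]; x,y,r,z0,z1=[float(a)/1000 for a in sys.argv[2:7]]
p,d,P,c=shot(cam,sys.argv[7] if len(sys.argv)>7 else None)
m=near(P,d,(x,y),r,z0,z1);X=P[m]
A=np.c_[X[:,:2]-[x,y],np.ones(len(X))]
k,*_=np.linalg.lstsq(A,X[:,2],rcond=None)
print("plane z at centre mm",round(k[2]*1000,2),"slopes mm/100mm",(k[:2]*100).round(2),"rms",np.std(X[:,2]-A@k)*1000,len(X))
print("pct",np.percentile(X[:,2]*1000,[2,50,98]).round(1),rect(P,d,(x,y),r+.02,z0,z1))
E
python3 flat.py wrist 601 -155.7 110 55 82 w10; python3 plan.py 560 -220 200 8.8 .4 40
```

```text
plane z at centre mm 69.64 slopes mm/100mm [-0.    0.13] rms 0.7471966326938818 19958
pct [68.2 69.6 71.1] (array([ 601.3, -156.2,  179.7,  130.5,    8.8]), 19962)
t 43.73 pos [ 0.6    -0.156   0.2082] psi 8.82 tilt [ 0.007 -0.001 -1.   ] w 0.0353 F [ 0.3 -1.7 -0.1] n 2 straight: [-0.0494  0.0571  0.008 ] turn 0.0
tiltfix deg [ 0.13 -0.37  0.  ]
[[-0.0247,0.0286,0.0041,0,0,0.01,0.4],[-0.0247,0.0286,0.0041,0,0,0.01,0.4]]
```

View pics/w10.png

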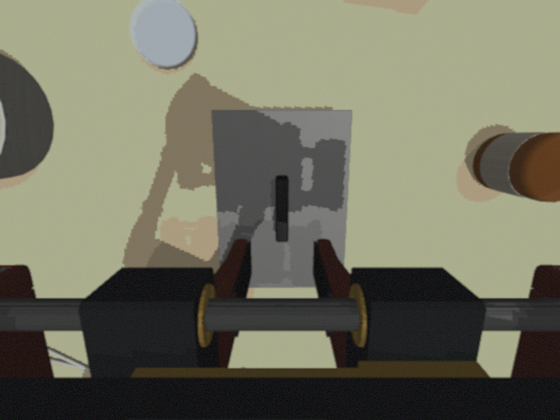

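```bash
python3 plan.py 446 -374 160 8.8 .55 45
```

```text
t 43.73 pos [ 0.6    -0.156   0.2082] psi 8.82 tilt [ 0.007 -0.001 -1.   ] w 0.0353 F [ 0.3 -1.7 -0.1] n 7 straight: [-0.1859  0.1917  0.0474] turn 0.0
tiltfix deg [ 0.13 -0.37  0.  ]
[[-0.0265,0.0274,0.0069,0,0,0.0,0.55],[-0.0265,0.0274,0.0069,0,0,0.0,0.55],[-0.0265,0.0274,0.0069,0,0,0.0,0.55],[-0.0265,0.0274,0.0069,0,0,0.0,0.55],[-0.0265,0.0274,0.0069,0,0,0.0,0.55],[-0.0265,0.0274,0.0069,0,0,0.0,0.55],[-0.0265,0.0274,0.0069,0,0,0.0,0.55]]
```

>>> drive_tool(
  deltas=[
    [[-0.02,0.02,0,0,0,0,0.6],[-0.03,0.03,0.007,0,0,0,0.6],[-0.03,0.03,0.007,0,0,0,0.6],[-0.03,0.03,0.007,0,0,0,0.6],[-0.03,0.03,0.007,0,0,0,0.6],[-0.025,0.025,0.007,0,0,0,0.6],[-0.01,0.013,0.004,0,0,0,0.6],[0,0,0,0,0,0,0.6]],
  ],
)

```text
t: 44.72
tool_pos: [0.4479, -0.3614, 0.1577]
eef_rot: [-3.124, -0.244, 0.007]
ft_force: [0.1, 0.4, -0.4]
gripper_width: 0.0525
```

>>> drive_tool(
  deltas=[
    [[0,0,0,0,0,0,0.6]],
  ],
)

```text
t: 44.85
tool_pos: [0.4485, -0.3606, 0.1576]
eef_rot: [-3.123, -0.245, 0.007]
ft_force: [0.0, -0.3, -0.5]
gripper_width: 0.0527
```

```bash
cat > knob.py <<'E'
from top import *
import sys
from scipy.optimize import least_squares
x,y,b=[float(a)/1000 for a in sys.argv[1:4]]
p,d,P,c=shot("wrist",sys.argv[4] if len(sys.argv)>4 else None)
print("knob",rect(P,d,(x,y),.04,b+.024,b+.045)); print("disc",rect(P,d,(x,y),.085,b+.009,b+.016))
E
python3 knob.py 446 -374 0 w11; python3 top.py top|grep canl; python3 top.py top|grep -E "bin |can "; python3 plan.py 446 -374 26 8.8 .55 45
```

```text
knob (array([ 445.4, -374.3,   20.8,   20.6,    9.4]), 458)
disc (array([ 445.9, -373.3,  138.7,  136.6,  -39.1]), 13634)
canlid [ 447.2 -363.2  132.4  119.8   -2.7] 1518
bin [ 599.8 -156.3  180.8  131.5    8.7] 4543
can [637.  182.4 138.9 137.5  45.3] 472
t 45.0 pos [ 0.4487 -0.3605  0.158 ] psi 9.03 tilt [-0.005  0.008 -1.   ] w 0.053 F [0.7 0.2 0.4] n 3 straight: [-0.0043  0.014   0.1319] turn 0.2
tiltfix deg [-0.49  0.19 -0.  ]
[[-0.0016,0.0043,0.044,0,0,0.08,0.55],[-0.0016,0.0043,0.044,0,0,0.08,0.55],[-0.0016,0.0043,0.044,0,0,0.08,0.55]]
```

View pics/w11.png

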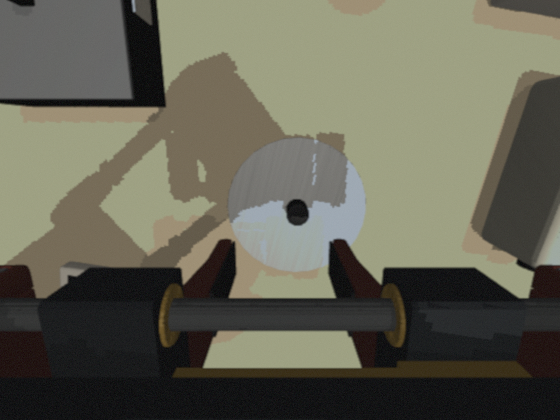

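>>> drive_tool(
  deltas=[
    [[-0.005,0.013,0.02,-0.5,0.2,0,0.6],[0,0,0.035,0,0,0,0.6],[0,0,0.035,0,0,0,0.6],[0,0,0.012,0,0,0,0.6],[0,0,0,0,0,0,0.6],[0,0,0,0,0,0,0.6]],
  ],
)

```text
t: 45.75
tool_pos: [0.4508, -0.3728, 0.0587]
eef_rot: [3.125, 0.257, 0.01]
ft_force: [0.2, -0.2, 1.2]
gripper_width: 0.0529
```

```bash
python3 plan.py 445.7 -373.8 25 8.8 .55 45
```

```text
t 45.75 pos [ 0.4508 -0.3728  0.0587] psi 9.4 tilt [ 0.007 -0.006 -1.   ] w 0.0529 F [ 0.2 -0.2  1.2] n 1 straight: [-0.0054 -0.      0.0337] turn 0.6
tiltfix deg [ 0.38 -0.35 -0.  ]
[[-0.0052,0.0002,0.0337,0,0,0.6,0.55]]
```

>>> drive_tool(
  deltas=[
    [[-0.005,0,0.01,0.4,-0.3,0,0.6],[0,0,0.012,0,0,0,0.6],[0,0,0.007,0,0,0,0.6],[0,0,0,0,0,0,0.6]],
  ],
)

```text
t: 46.25
tool_pos: [0.4464, -0.3747, 0.0302]
eef_rot: [3.129, 0.257, 0.004]
ft_force: [-0.6, 0.2, -0.2]
gripper_width: 0.0527
```

```bash
python3 plan.py 445.7 -373.8 25 8.8 .55 45
```

```text
t 46.25 pos [ 0.4464 -0.3747  0.0302] psi 9.39 tilt [ 0.003 -0.002 -1.   ] w 0.0527 F [-0.6  0.2 -0.2] n 1 straight: [-0.0006 -0.001   0.0052] turn 0.6
tiltfix deg [ 0.13 -0.15 -0.  ]
[[-0.0006,-0.001,0.0052,0,0,0.59,0.55]]
```

>>> drive_tool(
  deltas=[
    [[-0.001,-0.001,0.005,0.1,-0.1,0,0.6],[0,0,0,0,0,0,0.6],[0,0,0,0,0,0,0.1],[0,0,0,0,0,0,0.1],[0,0,0,0,0,0,0.1],[0,0,0,0,0,0,0.1],[0,0,0,0,0,0,0.1],[0,0,0,0,0,0,0.1]],
  ],
  grip_force=50,
)

```text
t: 47.25
tool_pos: [0.4456, -0.3741, 0.0256]
eef_rot: [3.13, 0.257, 0.003]
ft_force: [0.9, -0.6, -0.8]
gripper_width: 0.0207
```

```bash
python3 plan.py 445.7 -373.8 25 8.8 .55 45
```

```text
t 47.25 pos [ 0.4456 -0.3741  0.0256] psi 9.4 tilt [ 0.002 -0.001 -1.   ] w 0.0207 F [ 0.9 -0.6 -0.8] n 1 straight: [ 0.0001 -0.0003  0.0006] turn 0.6
tiltfix deg [ 0.08 -0.09  0.  ]
[[0.0001,-0.0003,0.0006,0,0,0.6,0.55]]
```

>>> drive_tool(
  deltas=[
    [[0,0,-0.015,0,0,0,0.1],[0,0,-0.03,0,0,0,0.1],[0,0,-0.045,0,0,0,0.1],[0,0,-0.05,0,0,0,0.1],[0,0,-0.02,0,0,0,0.1],[0,0,0,0,0,0,0.1]],
  ],
)

```text
t: 48.0
tool_pos: [0.4444, -0.373, 0.1926]
eef_rot: [-3.13, -0.257, -0.0]
ft_force: [-0.4, -0.4, -2.0]
gripper_width: 0.0211
```

```bash
cat > held.py <<'E'
# held can lid: disc top centre/plane in tool frame
from h import *
import sys
p0,r0,s=tool()
p,d,P,c=shot("wrist",sys.argv[1] if len(sys.argv)>1 else None)
L=(P-p0)@r0.as_matrix()   # tool coords
m=(d>0)&(np.hypot(L[...,0],L[...,1])<.09)&(L[...,2]>.005)&(L[...,2]<.03)
X=L[m]; A=np.c_[X[:,:2],np.ones(len(X))];k,*_=np.linalg.lstsq(A,X[:,2],rcond=None)
print("plane z(tool) mm",k[2]*1000,"slopes deg",np.degrees(k[:2]).round(2),len(X))
cn,_=cv2.findContours(m.astype(np.uint8),cv2.RETR_EXTERNAL,cv2.CHAIN_APPROX_NONE)
E=max(cn,key=cv2.contourArea)[:,0]; B=L[E[:,1],E[:,0]]
B=B[B[:,0]>0.01]
from scipy.optimize import least_squares
f=least_squares(lambda q:np.hypot(B[:,0]-q[0],B[:,1]-q[1])-.0695,[0,0],loss="soft_l1",f_scale=.001)
print("disc centre in tool mm",(f.x*1000).round(2),"res",np.median(abs(f.fun))*1000)
E
python3 held.py w12; python3 plan.py 600 100 190 8.8 .1 42
```

```text
plane z(tool) mm 13.888345918201003 slopes deg [0.13 0.11] 25989
disc centre in tool mm [-0.9  -0.08] res 0.2065038963755747
t 48.05 pos [ 0.4442 -0.3728  0.1916] psi 9.4 tilt [-0.001  0.002 -1.   ] w 0.0212 F [-0.7 -0.1 -0.8] n 12 straight: [ 0.2309 -0.441   0.0022] turn 0.6
tiltfix deg [-0.09  0.03  0.  ]
[[0.0192,-0.0367,0.0001,0,0,0.05,0.1],[0.0192,-0.0368,0.0001,0,0,0.05,0.1],[0.0192,-0.0368,0.0001,0,0,0.05,0.1],[0.0191,-0.0368,0.0001,0,0,0.05,0.1],[0.0191,-0.0368,0.0001,0,0,0.05,0.1],[0.0191,-0.0368,0.0001,0,0,0.05,0.1],[0.019,-0.0368,0.0001,0,0,0.05,0.1],[0.019,-0.0369,0.0001,0,0,0.05,0.1],[0.019,-0.0369,0.0001,0,0,0.05,0.1],[0.019,-0.0369,0.0001,0,0,0.05,0.1],[0.0189,-0.0369,0.0001,0,0,0.05,0.1],[0.0189,-0.0369,0.0001,0,0,0.05,0.1]]
```

View pics/w12.png

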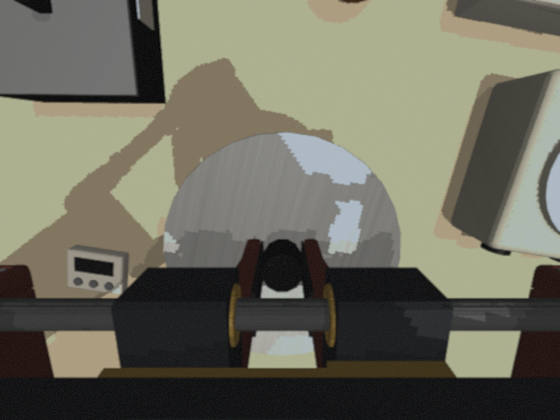

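>>> drive_tool(
  deltas=[
    [[0.008,-0.015,-0.003,0,0,0,0.1],[0.014,-0.028,-0.002,0,0,0,0.1],[0.019,-0.037,-0.002,0,0,0,0.1],[0.019,-0.037,-0.002,0,0,0,0.1],[0.019,-0.037,-0.002,0,0,0,0.1],[0.019,-0.037,-0.002,0,0,0,0.1],[0.019,-0.037,-0.002,0,0,0,0.1],[0.019,-0.037,-0.002,0,0,0,0.1]],
  ],
)

```text
t: 49.05
tool_pos: [0.5334, -0.0733, 0.1975]
eef_rot: [-3.115, -0.253, 0.028]
ft_force: [0.3, 0.9, -1.9]
gripper_width: 0.0212
```

```bash
python3 plan.py 638 183 190 5 .1 42; python3 - <<'E'
from top import *
from scipy.optimize import least_squares
for cam in("top","scene"):
    p,d,P,c=shot(cam)
    X=P[near(P,d,(.638,.183),.085,.0605,.068)]
    f=least_squares(lambda q:np.maximum(abs(np.hypot(X[:,0]-q[0],X[:,1]-q[1])-.0675)-.0025,0),[.638,.183],loss="soft_l1",f_scale=.001)
    print(cam,(f.x*1000).round(2),len(X))
    g=least_squares(lambda q:np.hypot(X[:,0]-q[0],X[:,1]-q[1])-q[2],[.638,.183,.067],loss="soft_l1",f_scale=.001);print((g.x*1000).round(2))
E
```

```text
t 49.05 pos [ 0.5334 -0.0733  0.1975] psi 9.29 tilt [-0.019  0.014 -1.   ] w 0.0212 F [ 0.3  0.9 -1.9] n 7 straight: [ 0.1447 -0.2359  0.0091] turn 4.3
tiltfix deg [-0.99  0.95  0.  ]
[[0.0207,-0.0337,0.0011,0,0,0.61,0.1],[0.0203,-0.0339,0.0011,0,0,0.61,0.1],[0.0199,-0.0342,0.0011,0,0,0.61,0.1],[0.0196,-0.0344,0.0011,0,0,0.61,0.1],[0.0192,-0.0346,0.0011,0,0,0.61,0.1],[0.0188,-0.0348,0.0011,0,0,0.61,0.1],[0.0185,-0.035,0.0011,0,0,0.61,0.1]]
top [636.67 182.79] 426
[636.41 182.54  67.04]
scene [640.3  182.81] 334
[640.54 183.2   67.15]
```

>>> drive_tool(
  deltas=[
    [[0.021,-0.034,0,-0.5,0.5,0,0.1],[0.02,-0.034,0,-0.5,0.5,0,0.1],[0.02,-0.034,0,0,0,0,0.1],[0.02,-0.034,0,0,0,0,0.1],[0.02,-0.034,0,0,0,0,0.1],[0.016,-0.025,0,0,0,0,0.1],[0.007,-0.012,0,0,0,0,0.1],[0,0,0,0,0,0,0.1]],
  ],
)

```text
t: 50.15
tool_pos: [0.6181, 0.1613, 0.187]
eef_rot: [3.13, 0.262, -0.026]
ft_force: [-0.3, -0.1, -2.7]
gripper_width: 0.021
```

>>> drive_tool(
  deltas=[
    [[0,0,0,0,0,0,0.1]],
  ],
)

```text
t: 50.28
tool_pos: [0.6178, 0.1603, 0.1867]
eef_rot: [3.129, 0.261, -0.027]
ft_force: [-0.2, -0.2, -1.9]
gripper_width: 0.021
```

```bash
python3 plan.py 638.6 183 120 9 .1 42;  python3 held.py w13
```

```text
t 50.27 pos [0.6178 0.1603 0.1867] psi 9.53 tilt [-0.017 -0.003 -1.   ] w 0.021 F [-0.2 -0.2 -1.9] n 2 straight: [ 0.0254 -0.0189  0.0662] turn 0.5
tiltfix deg [-0.01  1.   -0.  ]
[[0.0121,-0.0094,0.0333,0,0,0.27,0.1],[0.0121,-0.0095,0.0333,0,0,0.27,0.1]]
plane z(tool) mm 13.903488194217674 slopes deg [0.13 0.1 ] 25997
disc centre in tool mm [-0.94 -0.08] res 0.2029338928781349
```

View pics/w13.png

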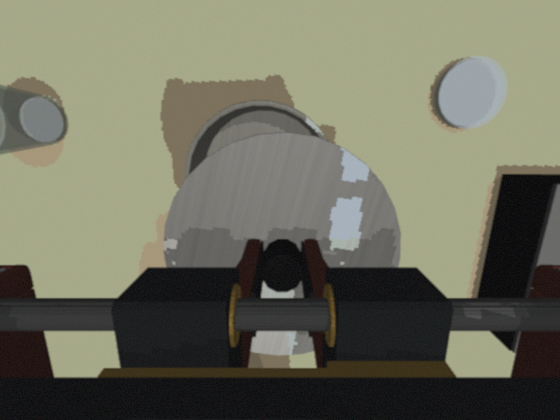

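```bash
cat > rim.py <<'E'
from top import *
from scipy.optimize import least_squares
p0,_,_=tool()
p,d,P,c=shot("wrist")
X=P[near(P,d,(.638,.183),.08,.0605,.068)]
a=np.degrees(np.arctan2(X[:,1]-.183,X[:,0]-.638))
f=least_squares(lambda q:np.maximum(abs(np.hypot(X[:,0]-q[0],X[:,1]-q[1])-.0675)-.0025,0),[.638,.183],loss="soft_l1",f_scale=.0005)
r=np.hypot(X[:,0]-f.x[0],X[:,1]-f.x[1])*1000
print("rim centre",(f.x*1000).round(2),len(X),a.min(),a.max(),np.percentile(r,[2,50,98]))
# 1-D check outermost per angle bin
for lo in range(-40,120,20):
    m=(a>lo)&(a<lo+20)
    if m.sum()>10: print(lo,np.percentile(np.hypot(X[m,0]-.638,X[m,1]-.183)*1000,[3,97]).round(1),m.sum())
E
python3 rim.py
```

```text
rim centre [637.82 183.33] 1213 -48.583005771311996 97.53939700226019 [64.97775771 67.32095561 69.9623836 ]
-40 [64.6 69.4] 166
-20 [64.8 69.6] 172
0 [65.  69.9] 181
20 [65.3 70. ] 173
40 [65.2 69.9] 178
60 [65.2 70. ] 167
80 [65.2 69.7] 126
```

>>> drive_tool(
  deltas=[
    [[0.018,-0.014,0,0,1,0,0.1],[0.006,-0.005,0.02,0,0,0,0.1],[0,0,0.025,0,0,0,0.1],[0,0,0.01,0,0,0,0.1],[0,0,0,0,0,0,0.1],[0,0,0,0,0,0,0.1]],
  ],
)

```text
t: 51.12
tool_pos: [0.6382, 0.1789, 0.1287]
eef_rot: [3.13, 0.253, -0.001]
ft_force: [0.7, -0.1, -2.0]
gripper_width: 0.0211
```

```bash
python3 plan.py 638.4 183.3 84 9.5 .1 42
```

```text
t 51.12 pos [0.6382 0.1789 0.1287] psi 9.22 tilt [-0.001 -0.001 -1.   ] w 0.0211 F [ 0.7 -0.1 -2. ] n 2 straight: [ 0.0009 -0.0044  0.0446] turn -0.3
tiltfix deg [ 0.07  0.04 -0.  ]
[[0.0004,-0.0022,0.0223,0,0,-0.14,0.1],[0.0004,-0.0022,0.0223,0,0,-0.14,0.1]]
```

>>> drive_tool(
  deltas=[
    [[0.001,-0.004,0.01,0,0,0,0.1],[0,0,0.014,0,0,0,0.1],[0,0,0.006,0,0,0,0.1],[0,0,0,0,0,0,0.1],[0,0,0,0,0,0,0.1]],
  ],
)

```text
t: 51.75
tool_pos: [0.639, 0.1834, 0.0979]
eef_rot: [3.13, 0.253, 0.002]
ft_force: [0.3, 0.6, -2.3]
gripper_width: 0.0208
```

```bash
python3 plan.py 638.4 183.3 84 9.5 .1 42
```

```text
t 51.75 pos [0.639  0.1834 0.0979] psi 9.23 tilt [ 0.001 -0.001 -1.   ] w 0.0208 F [ 0.3  0.6 -2.3] n 1 straight: [-0.0007 -0.      0.0139] turn -0.3
tiltfix deg [ 0.06 -0.07 -0.  ]
[[-0.0007,-0.0,0.0139,0,0,-0.27,0.1]]
```

>>> drive_tool(
  deltas=[
    [[-0.001,0,0.005,0,0,0,0.1],[0,0,0.005,0,0,0,0.1],[0,0,0,0,0,0,0.1]],
  ],
)

```text
t: 52.12
tool_pos: [0.6383, 0.1832, 0.0879]
eef_rot: [3.131, 0.253, 0.004]
ft_force: [0.3, -0.3, -1.6]
gripper_width: 0.0207
```

```bash
python3 plan.py 638.4 183.3 84 9.5 .1 42
```

```text
t 52.12 pos [0.6383 0.1832 0.0879] psi 9.23 tilt [ 0.002 -0.001 -1.   ] w 0.0207 F [ 0.3 -0.3 -1.6] n 1 straight: [ 0.0001 -0.0001  0.0039] turn -0.3
tiltfix deg [ 0.05 -0.13  0.  ]
[[0.0001,-0.0001,0.0039,0,0,-0.27,0.1]]
```

>>> drive_tool(
  deltas=[
    [[0,0,0.003,0,0,0,0.1],[0,0,0.003,0,0,0,0.1],[0,0,0.001,0,0,0,0.1],[0,0,0,0,0,0,0.1]],
  ],
)

```text
t: 52.62
tool_pos: [0.6387, 0.1832, 0.0837]
eef_rot: [3.131, 0.253, 0.008]
ft_force: [-0.1, -0.3, -1.9]
gripper_width: 0.0211
```

>>> drive_tool(
  deltas=[
    [[0,0,0.003,0,0,0,0.1],[0,0,0,0,0,0,0.45],[0,0,0,0,0,0,0.45],[0,0,0,0,0,0,0.45],[0,0,-0.02,0,0,0,0.45],[0,0,-0.05,0,0,0,0.45],[0,0,-0.05,0,0,0,0.45],[0,0,0,0,0,0,0.45]],
  ],
  grip_force=20,
)

```text
t: 53.62
tool_pos: [0.6384, 0.1834, 0.2105]
eef_rot: [-3.131, -0.253, -0.015]
ft_force: [-0.1, 0.7, 0.4]
gripper_width: 0.0396
```

```bash
python3 flat.py wrist 638 183.3 66 55 82 w14; python3 flat.py top 601 -155.7 105 55 82 t5;python3 plan.py 480 120 220 9 .45 42
```

```text
plane z at centre mm 69.67 slopes mm/100mm [0.06 0.13] rms 0.8325700570993054 12702
pct [68.2 69.7 71.1] (array([638.8, 183.6, 137.6, 137.4, -37.1]), 14049)
plane z at centre mm 70.16 slopes mm/100mm [ 0.14 -0.46] rms 1.9872493927765245 4333
pct [65.8 70.2 73.3] (array([ 599.9, -156. ,  181.5,  131.3,    8.8]), 4379)
t 53.73 pos [0.6371 0.183  0.2046] psi 9.22 tilt [ 0.002 -0.001 -1.   ] w 0.0396 F [ 0.5  0.2 -0.5] n 5 straight: [-0.1651  0.037  -0.0156] turn 0.2
tiltfix deg [ 0.06 -0.09 -0.  ]
[[-0.033,0.0074,-0.0031,0,0,0.04,0.45],[-0.033,0.0074,-0.0031,0,0,0.04,0.45],[-0.033,0.0075,-0.0031,0,0,0.04,0.45],[-0.033,0.0075,-0.0031,0,0,0.04,0.45],[-0.033,0.0075,-0.0031,0,0,0.04,0.45]]
```

View pics/w14.png

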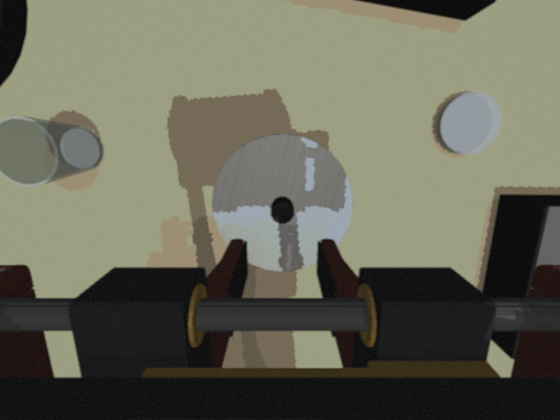

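>>> drive_tool(
  deltas=[
    [[-0.03,0.007,-0.003,0,0,0,0.45],[-0.033,0.007,-0.003,0,0,0,0.45],[-0.033,0.007,-0.003,0,0,0,0.45],[-0.033,0.007,-0.003,0,0,0,0.45],[-0.02,0.005,-0.003,0,0,0,0.45],[0,0,0,0,0,0,0.45],[0,0,0,0,0,0,0.45]],
  ],
)

```text
t: 54.6
tool_pos: [0.4874, 0.1243, 0.2059]
eef_rot: [3.128, 0.252, -0.033]
ft_force: [-0.0, 0.1, 0.0]
gripper_width: 0.0396
```

```bash
python3 flat.py top 637 183 64 55 73 t6;python3 flat.py top 600 -156 60 55 73; python3 flat.py scene 638.5 183 64 55 74 s6;python3 flat.py scene 602 -156 60 55 74; python3 - <<'E'
from h import *
a=cv2.imread("pics/t6.png");b=cv2.imread("pics/s6.png")
cv2.imwrite("pics/f.png",cv2.resize(np.vstack([a[60:340],b[100:380]]),None,fx=1,fy=1))
E
```

```text
plane z at centre mm 69.58 slopes mm/100mm [ 0.8  -1.01] rms 1.403611948700087 315
pct [67.1 70.3 72.7] (array([665.8, 157.1, 137.4,  60.2,  48.2]), 498)
plane z at centre mm 70.24 slopes mm/100mm [ 0.06 -0.04] rms 1.3643750887360007 1866
pct [67.4 70.3 72.7] (array([ 599.8, -156. ,  159.4,  131.1,    8.9]), 3177)
plane z at centre mm 70.6 slopes mm/100mm [ 0.02 -0.16] rms 1.6085487706574488 1316
pct [67.2 70.6 73.5] (array([640.9, 182.8, 141.2, 138.1,  28.3]), 1776)
plane z at centre mm 70.67 slopes mm/100mm [-0.19  0.07] rms 1.6518873381155652 717
pct [67.2 70.7 73.7] (array([ 601.7, -156.2,  157.3,  132.3,    9.1]), 1290)
```

View pics/f.png

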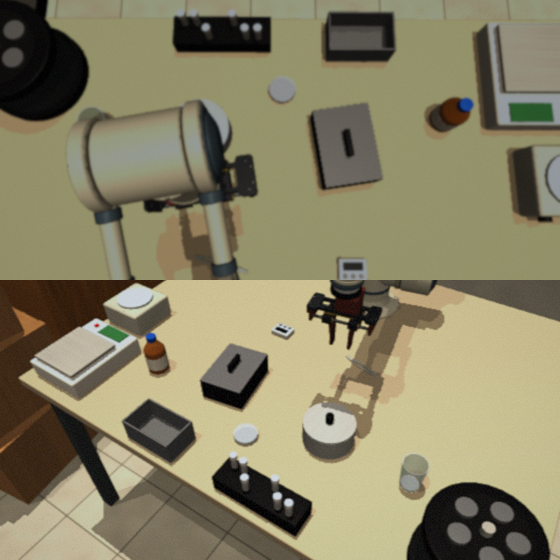

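Both lids are flat on their containers (70 mm plane), nothing is left on the bench, and the bystanders haven't moved. I'm handing in the job.

```bash
python3 -c "
from workcell import arm
print(arm.sign_off())"
```

```text
the job is handed in; nothing more can be done
None
```

The job is done and handed in at about 55 s of the 210 s allowed. Both pots stand upright in the black box, all three cuvettes lie side by side in the canister, and each container has its own lid on. The can lid was knocked about 25 mm aside during the run; I found it again and picked it up from its new spot.

**Last checks:**
- **Lids:** The wrist camera put both lid tops at about 69.7 mm, against 70 mm for fully home, with a slope of at most 0.13 mm per 100 mm. The scene camera gave 70.6 mm for the canister lid and 70.7 mm for the box lid, also level.
- **Box lid direction:** It sits square to the box at 8.8°, the same angle as the box itself.
- **Bystanders:** The beaker, bottle and dish look unmoved in the last pictures, judged by eye.

**Readings that disagreed:**
- The cameras differ by 1–3 mm in x, which I allowed for when placing things.
- The last top-camera fit of the canister lid showed a slope of about 1 mm per 100 mm. The arm was hiding most of the lid in that picture, so I relied on the wrist and scene readings instead.

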